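# Pack the oiled tool handles into their case and clamp it shut

### The arm

A 6-joint arm with a two-finger parallel gripper is mounted at the origin on the work surface. World frame = base frame: x ahead of the robot, y to its left, z up, the work surface at z = 0. Lengths are in m, angles in rad, forces in N, time in s.
With the tool pointing down it reaches from about 0.325 to 0.9 m from the base axis. Payload 6.1 kg.
Tool frame: the origin (TCP) lies midway between the tips of the shut fingers; the grasp point (between the pads) lies 19 mm behind it (bot.pinch_z is the distance from the TCP to the grasp point, in m); z points along the fingers, y is the line along which they close (so a half turn about z gives the same grasp; the last joint's range is limited). The gripper opens to 85 mm and grips with 20 to 120 N. Pads are 22 mm wide; open, the fingers measure 114 mm over their backs; the gripper's body (76 mm by 85 mm) begins 54 mm behind the grasp point. The pads swing forward as they close: fully open they stand 13 mm farther back than shut.
Start: joints at [-1.325, 0.22, 1.526, -0, 1.395, -0.126], TCP at [0.227, -0.582, 0.204] pointing down, gripper open.
Joint ranges: [-2.98, 2.98], [-0.91, 2.08], [0.09, 2.57], [-1.24, 4.39], [0.2, 2.65], [-2.68, 2.68]. Speed limits (rad/s): [2.57, 2.57, 3.01, 3.14, 3.14, 3.14].

### API

Orientations are given as a unit quaternion [w, x, y, z].
In Python, from bench import bot gives the robot as it stands.
- The arm moves only by the tool arm_command, never from a script. Its argument "moves" is text: rows parted by semicolons, each of 5 numbers parted by spaces: the closure, from -1 (fully open) to 1 (shut), then the shift along the tool's x, y, z in m, then the turn about the tool's z in degrees. A call has 1 to 5 rows; each row shifts and turns the commanded pose from where the row before left it, along the tool's axes as they then stand; what a row does not reach is not made up. A row lasts 1/10 s, in which the tool goes at most 50 mm and 8.59 degrees, less where a joint would pass 70% of its speed; a pose out of reach is approached as far as the arm can. A call with a gripper value outside its range is refused whole. The fingers move at their own pace and stop on an object; "force" is the grip in N (left out, the last holds). Time passes only in rows, so rows that do not move let the fingers close. It gives the time, the measured TCP pose, the force, the opening and the grip force at its end, in the units of the state.
- bot.get_state(): the state, without advancing time (a new reading comes with each control period).
- bot.capture(name): name is "scene" or "top" or "wrist"; returns the picture (480x640x3 uint8, red, green, blue); there is no depth.
- bot.camera_params(name): a dict with "intrinsics" (3x3 intrinsics, pixels), "R" (3x3) and "t" (3): a world point X has camera coordinates R X + t; the wrist camera has in their place "mount" (4x4, takes a point from camera to tool coordinates, whose origin is the TCP and whose axes are the flange's). Camera axes: x right, y down, z forward; pixel columns grow to the right and rows downward; lengths in m; the calibration is good to about 2 mm. A picture is of the moment at which its call begins: read the wrist's pose just before it. camera_params takes no time and is no camera call.
- bot.sign_off(): hands the job in; it is judged then, once.
Trained networks look in the newest picture that a camera, given by its name, has taken for a name from the list of things; names that differ only in an ending like _2 or _b are one class to them, and where a whole thing is asked for, a point or a joint stands for the part that bears it (a point fixed in the world has none). Each returns a list of dicts, best first, with "confidence" (0 to 1); they miss things now and then, are a little off and sometimes report something else, mostly with a low value. They report only what shows in the picture. A call takes as long as a camera call.
- bot.outline_of(camera, target): "region" (480x640 bool, what is visible of it) and "xy" ([column, row] in pixels, amid what is visible of it).
The state is a dict: "t": time; "qpos": joint angles; "qd": joint speeds; "joint_efforts": joint torques, N m; "tcp_pos": TCP position; "tcp_rot": TCP orientation; "ft_force": force on the tool from outside, world axes, zero at the start; "moment": the same for the moment, N m; "gripper_width": finger opening in m; "grasp_force": force on a finger pad.
Only numpy, scipy, OpenCV 4.12 (cv2) and the standard library are available. Lean on these libraries where they do the work, as an engineer would, in place of code of your own. Each camera call takes 0.05 s, during which the arm holds its last target. There are 200 camera calls.

### The job

The new wooden tool handles stand upright on the bench: lay every one of them on its side in a groove of the storage case, one to a groove, lying level along the groove on both notched ribs wholly between the end walls (the brass end may point either way). Only when they are all in, shut the lid fully, and after that swing the red-ended clamp right down onto the closed lid. Leave the mallet, the glue bottle and the try square where they are, and let go of everything at the end.

Things in the scene. Friction and masses are not known exactly. Their poses are not given: they have to be found in the camera images.
- case: dark wooden storage case fixed to the bench, outside 294 (x) x 164 (y) mm, walls 8 thick, 50 high, floor 6; origin under its centre. Inside, two plywood ribs 12 thick at y = -36 and +36, up to 41 high, have V notches making four grooves along y. Lid hinged on the +y wall; clamp block 26 x 30, 78 high, outside the middle of the +x wall
- groove_a (a point): mid point of the first (nearest the robot) groove, at (-99, 0, 44) mm in the case's frame: where the middle of a laid handle should lie, 44 mm above the bench; axes as the case's, the groove runs along y, 148 mm long between the end walls
- groove_b (a point): mid point of the second groove, at (-33, 0, 44) mm in the case's frame: where the middle of a laid handle should lie, 44 mm above the bench; axes as the case's, the groove runs along y, 148 mm long between the end walls
- groove_c (a point): mid point of the third groove, at (33, 0, 44) mm in the case's frame: where the middle of a laid handle should lie, 44 mm above the bench; axes as the case's, the groove runs along y, 148 mm long between the end walls
- groove_d (a point): mid point of the fourth (nearest the clamp) groove, at (99, 0, 44) mm in the case's frame: where the middle of a laid handle should lie, 44 mm above the bench; axes as the case's, the groove runs along y, 148 mm long between the end walls
- handle1: tool handle 1 (may be absent): octagonal beech bar 38 mm across flats and 110 mm long, topped by a brass ferrule 26 mm in diameter and 18 mm long, 128 mm in all, about 0.14 kg; origin at the centre of its butt (the plain end it stands on), z along its axis to the ferrule; flats face its x and y axes and the diagonals between
- handle1_mid (a point): middle of handle 1's whole length, on its axis, 64 mm from the butt
- handle2: tool handle 2 (may be absent): octagonal beech bar 38 mm across flats and 110 mm long, topped by a brass ferrule 26 mm in diameter and 18 mm long, 128 mm in all, about 0.14 kg; origin at the centre of its butt (the plain end it stands on), z along its axis to the ferrule; flats face its x and y axes and the diagonals between
- handle2_mid (a point): middle of handle 2's whole length, on its axis, 64 mm from the butt
- handle3: tool handle 3 (may be absent): octagonal beech bar 38 mm across flats and 110 mm long, topped by a brass ferrule 26 mm in diameter and 18 mm long, 128 mm in all, about 0.14 kg; origin at the centre of its butt (the plain end it stands on), z along its axis to the ferrule; flats face its x and y axes and the diagonals between
- handle3_mid (a point): middle of handle 3's whole length, on its axis, 64 mm from the butt
- handle4: tool handle 4 (may be absent): octagonal beech bar 38 mm across flats and 110 mm long, topped by a brass ferrule 26 mm in diameter and 18 mm long, 128 mm in all, about 0.14 kg; origin at the centre of its butt (the plain end it stands on), z along its axis to the ferrule; flats face its x and y axes and the diagonals between
- handle4_mid (a point): middle of handle 4's whole length, on its axis, 64 mm from the butt
- lid (a joint): lid angle in rad: 0 shut, grows as it opens about the hinge along the case's x at the top of the +y wall, starts about 1.6 to 1.85 (standing open); a stiff hinge, it stays where it is left and takes about 5 N at its edge to move
- lid_hinge (a point): middle of the lid's hinge line, at (0, 82, 51) mm in the case's frame, turning with the lid: its y axis points from the free edge to the hinge, z to the outer face. The lid is a plywood panel 294 x 164 x 8 mm on a 21 mm rim, its outer face 29 mm from the hinge plane along z; shut, its top is 80 mm above the bench
- lid_edge (a point): middle of the lid's free edge on its outer face, 164 mm from the hinge line
- clamp (a joint): clamp angle in rad: 0 down on the shut lid, grows as it swings up and away about its pivot along the case's y, starts about 1.55 to 1.95 (standing up); stiff, stays where it is left, about 2 N at its tip moves it
- clamp_pivot (a point): clamp pivot, at (161, 0, 87) mm in the case's frame, turning with the clamp: -x along the arm to its red end, z to its upper (back) face when down
- clamp_tip (a point): middle of the upper face of the clamp's red end block (22 x 24 x 12 mm), 42 mm along the arm from the pivot and 6 mm above its centre line; the steel arm is 22 mm wide, 10 mm thick and reaches 53 mm from the pivot
- mallet: wooden carpenter's mallet lying on the bench, head 70 x 130 x 90 mm; origin under the head; leave it alone
- glue: white glue bottle with an orange cap, 60 mm in diameter and 160 mm high, standing; origin at its base; leave it alone
- square: try square lying flat, wooden stock 120 mm long, steel blade 180 mm long, 18 mm high; origin under the stock; leave it alone

How it is judged:
By the outcome, as a careful person would: the job done as asked, in the order asked, and still so for the second after the job is handed in, with the robot touching nothing.
Of handle1, handle2, handle3, handle4 only 3 to 4 are there at a start; the rules pass over those that are not, and their reading is None.
At some moment in a run one of handle1, handle2, handle3, handle4 may be knocked a few centimetres aside while the robot is not near it.
Once in a run the grip may slacken for a moment while it holds something.
It also fails if it takes over 210 s, if anything falls off the work surface, if the arm or the gripper's body presses on something with over 40 N, if the wrist force passes 120 N, or if a joint passes its speed limit or range.

## Working session

There is one attempt and no reset: what is moved stays moved. The work goes in short steps, Python scripts to look and compute and a tool call to move; the robot and the scene stay as the last step left them, time stands still between calls to the robot, and variables do not carry over. Pictures are saved under pics/ and viewed, at most 14 in all, crops included, and the job is handed in when it is done.

Besides the shell and the picture viewer there is one more tool, called by a JSON object that holds its "fn" and its "kwargs". arm_command: Moves the arm, as the interface text tells. Its arguments: {"type":"object","properties":{"moves":{"type":"string"},"force":{"type":"number"}},"required":["moves"]}

```bash
mkdir -p pics; ls; cat > h.py <<'E'
import numpy as np, cv2
from bench import bot
def P(c):
    p=bot.camera_params(c); return [np.array(p[k],float) for k in("intrinsics","R","t")]
def onplane(c,uv,z):
    K,R,t=P(c); d=R.T@np.linalg.inv(K)@np.array([uv[0],uv[1],1.]); o=-R.T@t
    return o+d*(z-o[2])/d[2]
def proj(c,X):
    K,R,t=P(c); q=(np.atleast_2d(X)@R.T+t)@K.T; return q[:,:2]/q[:,2:]
E
python3 - <<'E'
from h import *
for c in("scene","top"):
    im=bot.capture(c); cv2.imwrite(f"pics/{c}0.png",im[...,::-1])
    K,R,t=P(c); print(c,np.round(K,0).tolist(),"pos",np.round(-R.T@t,3),np.round(R,2).tolist())
    for n in("handle1","case","lid","clamp","mallet","glue","square"):
        print(n,[(np.round(d["xy"],0).tolist(),round(d["confidence"],2),int(d["region"].sum())) for d in bot.outline_of(c,n)][:6])
E
```

```text
pics
scene [[490.0, 0.0, 322.0], [0.0, 490.0, 236.0], [0.0, 0.0, 1.0]] pos [ 1.195 -0.103  0.878] [[0.2, 0.98, -0.0], [0.78, -0.16, -0.6], [-0.59, 0.12, -0.8]]
handle1 [([130.0, 210.0], 0.76, 976), ([197.0, 206.0], 0.75, 895), ([125.0, 266.0], 0.73, 1007), ([416.0, 185.0], 0.63, 7311)]
case [([386.0, 208.0], 0.76, 16510)]
lid [([415.0, 184.0], 0.86, 7190)]
clamp [([415.0, 185.0], 0.69, 7228), ([196.0, 206.0], 0.57, 869), ([383.0, 260.0], 0.55, 151)]
mallet [([197.0, 342.0], 0.87, 5912), ([197.0, 202.0], 0.34, 827), ([123.0, 266.0], 0.26, 1049)]
glue [([507.0, 234.0], 0.56, 1665), ([389.0, 209.0], 0.39, 16757)]
square [([366.0, 327.0], 0.69, 2085), ([193.0, 340.0], 0.2, 5857)]
top [[479.0, 0.0, 323.0], [0.0, 479.0, 232.0], [0.0, 0.0, 1.0]] pos [0.474 0.007 1.274] [[-0.03, -1.0, -0.01], [-0.99, 0.03, -0.12], [0.12, 0.0, -0.99]]
handle1 [([425.0, 296.0], 0.63, 330), ([486.0, 296.0], 0.62, 399), ([474.0, 237.0], 0.58, 437)]
case [([266.0, 265.0], 0.97, 12614), ([235.0, 271.0], 0.39, 4748)]
lid [([234.0, 269.0], 0.8, 4709)]
clamp [([282.0, 194.0], 0.56, 143), ([268.0, 268.0], 0.56, 12585), ([484.0, 295.0], 0.38, 422)]
mallet [([426.0, 172.0], 0.55, 2480), ([268.0, 265.0], 0.49, 12375)]
glue []
square [([303.0, 174.0], 0.77, 1024)]
```

View pics/scene0.png

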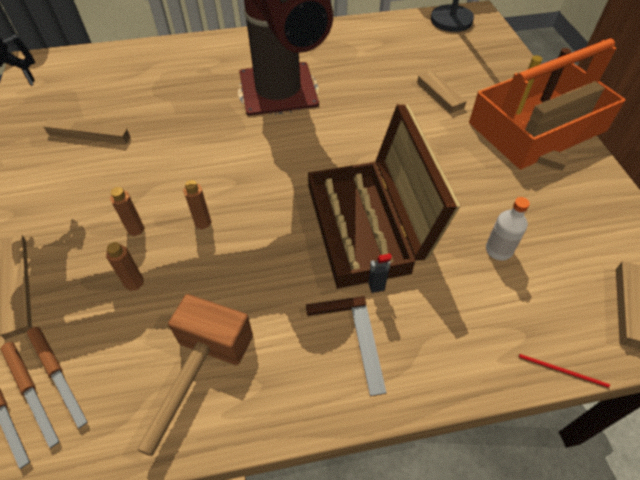

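View pics/top0.png

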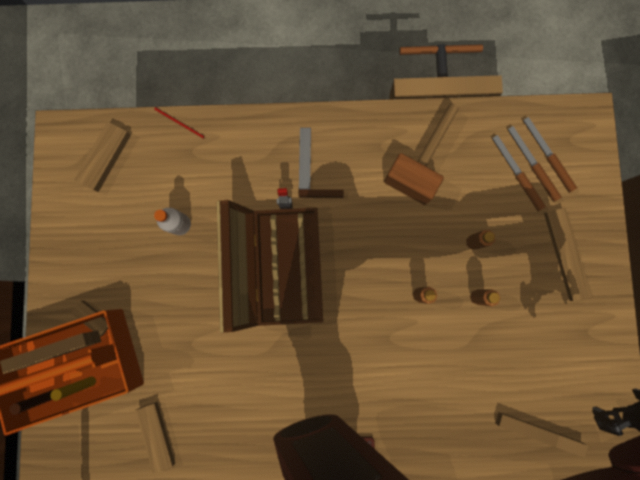

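```bash
cat >> h.py <<'E'
def hull(c,pts,m):
    cv2.fillConvexPoly(m,cv2.convexHull(np.round(proj(c,pts)*16).astype(np.int32)),1,shift=4)
def ring(r,z,n): a=np.arange(n)*2*np.pi/n+np.pi/n; return np.c_[r*np.cos(a),r*np.sin(a),0*a+z]
HM=np.vstack([ring(.0206,0,8),ring(.0206,.11,8),ring(.013,.128,16)])
def handles():
    "standing handles from both cameras"
    L={c:[d for d in bot.outline_of(c,"handle1") if 150<d["region"].sum()<1800 and d["confidence"]>.3] for c in("scene","top")}
    out=[]
    def cen(c,x):
        m=np.zeros((480,640),np.uint8); hull(c,HM+[x[0],x[1],0],m); v,u=np.nonzero(m); return np.array([u.mean(),v.mean()])
    from scipy.optimize import least_squares
    for d in L["top"]:
        v,u=np.nonzero(d["region"]); ct=np.array([u.mean(),v.mean()]); x0=onplane("top",ct,.07)[:2]
        f=min(L["scene"],key=lambda e:np.linalg.norm(np.array(e["xy"])-cen("scene",x0)),default=None)
        obs=[("top",ct)]
        if f is not None and np.linalg.norm(np.array(f["xy"])-cen("scene",x0))<25:
            v,u=np.nonzero(f["region"]); obs.append(("scene",np.array([u.mean(),v.mean()])))
        r=least_squares(lambda x:np.concatenate([cen(c,x)-o for c,o in obs]),x0,diff_step=.01)
        out.append((r.x.round(4),r.fun.round(1)))
    return out
def box(x,y,z): return np.array([[a,b,c] for a in x for b in y for c in z])
def Rz(a): return np.array([[np.cos(a),-np.sin(a),0],[np.sin(a),np.cos(a),0],[0,0,1]])
def lidpts(th):
    p=box((-.147,.147),(-.164,0),(0,.029)); c,s=np.cos(th),np.sin(th)
    return p@np.array([[1,0,0],[0,c,s],[0,-s,c]]).T*1+[0,.082,.051]
E
python3 - <<'E'
from h import *
from scipy.optimize import minimize
for c in("scene","top"): bot.capture(c)
for h in handles(): print(h)
# lid opening: free edge must go up
print(lidpts(1.7).max(0))
reg={c:bot.outline_of(c,"case")[0]["region"].astype(np.uint8) for c in("scene","top")}
def mask(c,x):
    m=np.zeros((480,640),np.uint8); T=lambda p:p@Rz(x[2]).T+[x[0],x[1],0]
    hull(c,T(box((-.147,.147),(-.082,.082),(0,.05))),m); hull(c,T(lidpts(x[3])),m); hull(c,T(box((.147,.173),(-.015,.015),(0,.078))),m)
    return m
def cost(x): return sum(1-(mask(c,x)&reg[c]).sum()/(mask(c,x)|reg[c]).sum() for c in reg)
c0=onplane("top",(290,265),.05)
best=None
for yaw in(-np.pi/2,np.pi/2,0,np.pi):
    r=minimize(cost,[c0[0],c0[1],yaw,1.7],method="Nelder-Mead",options=dict(initial_simplex=np.array([[c0[0],c0[1],yaw,1.7]]*5)+np.vstack([np.zeros(4),np.diag([.03,.03,.15,.15])])))
    print(yaw,r.x.round(4),round(r.fun,3))
    if best is None or r.fun<best.fun: best=r
np.save("case.npy",best.x)
for c in reg:
    im=bot.capture(c)[...,::-1].copy(); cs,_=cv2.findContours(mask(c,best.x),cv2.RETR_EXTERNAL,cv2.CHAIN_APPROX_NONE); cv2.drawContours(im,cs,-1,(0,255,0),1)
    T=lambda p:np.atleast_2d(p)@Rz(best.x[2]).T+[best.x[0],best.x[1],0]
    for gx in(-.099,-.033,.033,.099):
        for gy in (-.036,.036):
            u=proj(c,T([gx,gy,.025]))[0]; cv2.circle(im,tuple(np.round(u).astype(int).tolist()),1,(255,255,0),-1)
    o=(190,180) if c=="top" else (280,90); cv2.imwrite(f"pics/case_{c}.png",cv2.resize(im[o[1]:o[1]+200,o[0]:o[0]+200],None,fx=2.9,fy=2.9))
a,b=[cv2.imread(f"pics/case_{c}.png") for c in("scene","top")]; cv2.imwrite("pics/case.png",cv2.resize(np.hstack([a,b]),(800,400)))
E
```

```text
(array([ 0.5913, -0.3865]), array([-0.5, -0.4, -0.4, -0.3]))
(array([ 0.4562, -0.2372]), array([-0.4, -0.1, -0.4, -0.3]))
(array([ 0.4466, -0.388 ]), array([-0.3, -0.1, -0.2, -0.2]))
[0.147      0.13188878 0.21363303]
-1.5707963267948966 [ 0.4694  0.1661 -1.5472  3.5908] 0.422Traceback (most recent call last):
  File "<stdin>", line 16, in <module>
    res = _minimize_neldermead(fun, x0, args, callback, bounds=bounds,
                               **options)
    fxr = func(xr)
    fx = function(np.copy(x), *(wrapper_args + args))
  File "<stdin>", line 12, in cost
  File "<stdin>", line 12, in <genexpr>
  File "<stdin>", line 10, in mask
  File "h.py", line 11, in hull
    cv2.fillConvexPoly(m,cv2.convexHull(np.round(proj(c,pts)*16).astype(np.int32)),1,shift=4)
                                                 ~~~~^^^^^^^
  File "h.py", line 9, in proj
    K,R,t=P(c); q=(np.atleast_2d(X)@R.T+t)@K.T; return q[:,:2]/q[:,2:]
          ~^^^
  File "h.py", line 4, in P
    p=bot.camera_params(c); return [np.array(p[k],float) for k in("intrinsics","R","t")]
ValueError: time passes only in moves, steps and waits
```

```bash
sed -i 's/^def P(c):/import functools\n@functools.cache\ndef P(c):/' h.py; cat > fit.py <<'E'
from h import *
from scipy.optimize import minimize
reg={}; ims={}
for c in("scene","top"):
    ims[c]=bot.capture(c)[...,::-1].copy(); reg[c]=bot.outline_of(c,"case")[0]["region"].astype(np.uint8)
def mask(c,x):
    m=np.zeros((480,640),np.uint8); T=lambda p:p@Rz(x[2]).T+[x[0],x[1],0]
    hull(c,T(box((-.147,.147),(-.082,.082),(0,.05))),m); hull(c,T(lidpts(x[3])),m); hull(c,T(box((.147,.173),(-.015,.015),(0,.078))),m)
    return m
def cost(x): return sum(1-(mask(c,x)&reg[c]).sum()/(mask(c,x)|reg[c]).sum() for c in reg)
c0=onplane("top",(290,265),.05)
x0=np.array([c0[0],c0[1],0,1.7])
for k in range(2):
    r=minimize(cost,x0,method="Nelder-Mead",options=dict(initial_simplex=x0+np.vstack([np.zeros(4),np.diag([.03,.03,.15,.15])/(1+k)]))); x0=r.x
print(x0.round(4),round(r.fun,3)); np.save("case.npy",x0); L=[]
for c in reg:
    im=ims[c]; cs,_=cv2.findContours(mask(c,x0),cv2.RETR_EXTERNAL,cv2.CHAIN_APPROX_NONE); o=(190,180) if c=="top" else (280,90)
    im=cv2.resize(im[o[1]:o[1]+200,o[0]:o[0]+200],None,fx=2,fy=2); 
    for q in cs: cv2.polylines(im,[((q-np.array(o))*2).astype(np.int32)],True,(0,255,0),1)
    for gx in(-.099,-.033,.033,.099):
        for gy in (-.036,.036):
            u=(proj(c,np.array([[gx,gy,.025]])@Rz(x0[2]).T+[x0[0],x0[1],0])[0]-o)*2; cv2.circle(im,tuple(np.round(u).astype(int).tolist()),2,(255,255,0),-1)
    L.append(im)
cv2.imwrite("pics/case.png",np.hstack(L))
E
python3 fit.py
```

```text
[0.5399 0.1056 0.021  1.7534] 0.039
```

View pics/case.png

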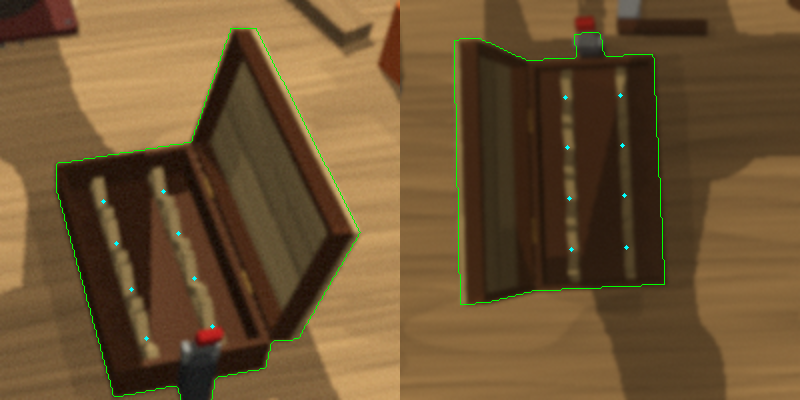

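```bash
python3 - <<'E'
from h import *
from scipy.spatial.transform import Rotation as Ro
s=bot.get_state(); q=s["tcp_rot"]; print(s["t"],s["tcp_pos"],s["qpos"],bot.pinch_z,s["gripper_width"])
print(Ro.from_quat([q[1],q[2],q[3],q[0]]).as_matrix().round(3))
bot.capture("top")
for n in("mallet","square"):
    d=bot.outline_of("top",n)[0]; c,_=cv2.findContours(d["region"].astype(np.uint8),0,2)
    p=cv2.boxPoints(cv2.minAreaRect(max(c,key=cv2.contourArea))); print(n,[onplane("top",u,.09 if n=="mallet" else .018)[:2].round(3).tolist() for u in p])
E
```

```text
1.3 [ 0.22704932 -0.58229422  0.20419186] [-1.32510339e+00  2.20423602e-01  1.52648707e+00  7.20230996e-07
  1.39470583e+00 -1.26118008e-01] 0.0187 0.08536368508759982
[[ 0.932  0.363 -0.   ]
 [ 0.363 -0.932  0.   ]
 [ 0.    -0.    -1.   ]]
mallet [[0.741, -0.143], [0.967, -0.288], [0.893, -0.396], [0.671, -0.249]]
square [[0.915, 0.073], [0.914, -0.046], [0.717, -0.045], [0.717, 0.072]]
```

{"fn": "arm_command", "kwargs": {"moves": "-1 0 0 0 -8; -1 0 0 0 -8; -1 0 0 0 -8; -1 0 0 0 -8; -1 0 0 0 -8", "force": 30}}

```text
t: 1.95
tcp_pos: [0.227, -0.5823, 0.2042]
tcp_rot: [-0.0, 0.859, 0.512, 0.0]
ft_force: [0.1, -0.3, -0.5]
gripper_width: 0.0854
grasp_force: 0.0
```

{"fn": "arm_command", "kwargs": {"moves": "-1 0 0 0 -8; -1 0 0 0 -8; -1 0 0 0 -8; -1 0 0 0 -5.9; -1 0 0 0 0"}}

```text
t: 2.45
tcp_pos: [0.227, -0.5823, 0.2042]
tcp_rot: [-0.0, 0.699, 0.715, 0.0]
ft_force: [-0.0, -0.3, -0.4]
gripper_width: 0.0854
grasp_force: 0.0
```

{"fn": "arm_command", "kwargs": {"moves": "-1 0.034 0.0236 0 0; -1 0.034 0.0236 0 0; -1 0.034 0.0236 0 0; -1 0.034 0.0236 0 0; -1 0.034 0.0236 0 0"}}

```text
t: 2.95
tcp_pos: [0.3421, -0.4085, 0.2043]
tcp_rot: [0.0, 0.701, 0.713, 0.0]
ft_force: [1.3, -0.2, -0.1]
gripper_width: 0.0857
grasp_force: 0.0
```

{"fn": "arm_command", "kwargs": {"moves": "-1 0.034 0.0236 0 0; -1 0.034 0.0236 0 0; -1 0.034 0.0236 0 0; -1 0.034 0.0236 0 0; -1 0.034 0.0236 0 0"}}

```text
t: 3.45
tcp_pos: [0.4567, -0.236, 0.2045]
tcp_rot: [0.0, 0.701, 0.713, 0.0]
ft_force: [-0.2, 0.1, -0.5]
gripper_width: 0.0853
grasp_force: 0.0
```

{"fn": "arm_command", "kwargs": {"moves": "-1 0 0 0 0; -1 0 0 0 0"}}

```text
t: 3.65
tcp_pos: [0.4562, -0.2367, 0.2043]
tcp_rot: [0.0, 0.699, 0.715, -0.0]
ft_force: [0.1, -0.9, -0.5]
gripper_width: 0.0854
grasp_force: 0.0
```

{"fn": "arm_command", "kwargs": {"moves": "-1 0 0 0.04 0; -1 0 0 0.04 0; -1 0 0 0.03 0; -1 0 0 0.02 0; -1 0 0 0 0"}}

```text
t: 4.15
tcp_pos: [0.4527, -0.237, 0.0708]
tcp_rot: [-0.003, 0.701, 0.713, -0.001]
ft_force: [-0.5, 0.4, -0.7]
gripper_width: 0.0853
grasp_force: 0.0
```

{"fn": "arm_command", "kwargs": {"moves": "1 0 0 0 0; 1 0 0 0 0; 1 0 0 0 0; 1 0 0 0 0; 1 0 0 0 0"}}

```text
t: 4.65
tcp_pos: [0.457, -0.2384, 0.0763]
tcp_rot: [0.002, 0.7, 0.715, 0.0]
ft_force: [-1.4, 0.0, 5.3]
gripper_width: 0.0378
grasp_force: 29.6
```

{"fn": "arm_command", "kwargs": {"moves": "1 0 0 0 0; 1 0 0 0 0; 1 0 0 0 0; 1 0 0 0 0; 1 0 0 0 0"}}

```text
t: 5.15
tcp_pos: [0.457, -0.2384, 0.0762]
tcp_rot: [0.002, 0.7, 0.715, 0.0]
ft_force: [-1.7, -0.0, 4.4]
gripper_width: 0.0373
grasp_force: 29.6
```

{"fn": "arm_command", "kwargs": {"moves": "1 0.017 0 -0.002 0; 1 0.017 0 0.001 0; 1 0.017 0 0.004 0; 1 0.016 0 0.007 0; 1 0 0 0 0"}}

```text
t: 5.65
tcp_pos: [0.4609, -0.1702, 0.071]
tcp_rot: [0.006, 0.699, 0.715, 0.003]
ft_force: [1.8, 3.6, 29.4]
gripper_width: 0.0375
grasp_force: 30.4
```

{"fn": "arm_command", "kwargs": {"moves": "1 0.015 0 0.010 0; 1 0.012 0 0.012 0; 1 0.010 0 0.014 0; 1 0.008 0 0.015 0; 1 0.005 0 0.01 0"}}

```text
t: 6.15
tcp_pos: [0.4554, -0.118, 0.0046]
tcp_rot: [0.002, 0.699, 0.715, 0.002]
ft_force: [2.3, 4.6, 5.3]
gripper_width: 0.0374
grasp_force: 29.7
```

{"fn": "arm_command", "kwargs": {"moves": "1 0 0 0 0; 1 0 0 0 0; 1 0 0 0 0"}}

```text
t: 6.45
tcp_pos: [0.4532, -0.1198, 0.0034]
tcp_rot: [-0.0, 0.699, 0.715, -0.0]
ft_force: [-0.1, 1.6, 1.0]
gripper_width: 0.0375
grasp_force: 29.9
```

```bash
python3 - <<'E'
from h import *
for c,o in(("scene",(60,140)),("top",(380,180))):
    im=bot.capture(c)[...,::-1]; cv2.imwrite(f"pics/t_{c}.png",cv2.resize(im[o[1]:o[1]+160,o[0]:o[0]+200],None,fx=2,fy=2))
cv2.imwrite("pics/tip1.png",np.hstack([cv2.imread(f"pics/t_{c}.png") for c in("scene","top")]))
E
```

```text
(no output)
```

View pics/tip1.png

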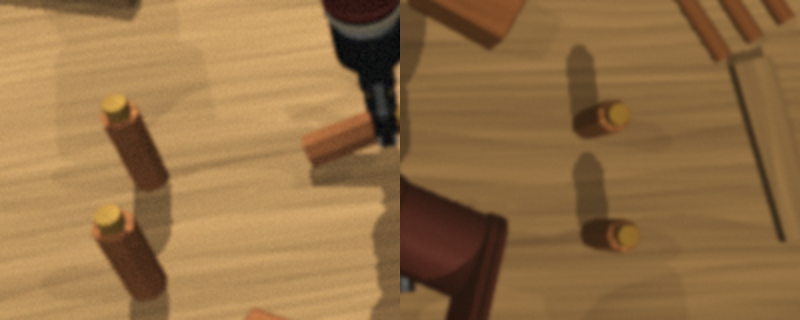

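{"fn": "arm_command", "kwargs": {"moves": "-0.2 0 0 0 0; -0.2 0 0 0 0; -0.2 0 0 0 0; -0.2 -0.036 0 0 0; -0.2 0 0 0.003 0", "force": 40}}

```text
t: 7.05
tcp_pos: [0.4554, -0.1597, 0.0011]
tcp_rot: [0.002, 0.7, 0.714, -0.0]
ft_force: [0.2, 0.0, -0.0]
gripper_width: 0.051
grasp_force: 0.0
```

{"fn": "arm_command", "kwargs": {"moves": "1 0 0 0 0; 1 0 0 0 0; 1 0 0 0 0; 1 0 0 0 0; 1 0 0 0 0"}}

```text
t: 7.55
tcp_pos: [0.4547, -0.1566, 0.0015]
tcp_rot: [0.001, 0.699, 0.715, -0.0]
ft_force: [-3.5, -0.7, 10.6]
gripper_width: 0.0306
grasp_force: 30.9
```

{"fn": "arm_command", "kwargs": {"moves": "1 0 0 -0.02 0; 1 0 0 -0.04 0; 1 0 0 -0.04 0; 1 0 0 -0.04 0; 1 0 0 0 0"}}

```text
t: 8.05
tcp_pos: [0.4579, -0.1576, 0.1465]
tcp_rot: [0.005, 0.699, 0.715, 0.002]
ft_force: [1.7, -0.7, 1.0]
gripper_width: 0.0003
grasp_force: 0.0
```

```bash
cat > held.py <<'E'
from h import *
from scipy.optimize import minimize
from scipy.spatial.transform import Rotation as Ro
# fit held handle: offset of mid from TCP along tool x, pitch (rad, + = ferrule up), using scene
def run(name,ferr=1,dz=-.0215):
    s=bot.get_state(); q=s["tcp_rot"]; Rt=Ro.from_quat([q[1],q[2],q[3],q[0]]).as_matrix(); tcp=np.array(s["tcp_pos"])
    im=bot.capture("scene")[...,::-1].copy(); g=proj("scene",tcp+Rt@[0,0,dz])[0]
    ds=[d for d in bot.outline_of("scene","handle1") if d["region"].sum()<3500 and d["confidence"]>.2]
    d=min(ds,key=lambda e:np.linalg.norm(np.array(e["xy"])-g)); reg=d["region"].astype(np.uint8)
    near=np.linalg.norm(np.array(d["xy"])-g)
    def pts(x):
        a=np.array([ferr*np.cos(x[1]),0,-np.sin(x[1])]); b=np.array([0,1.,0]); c=np.cross(a,b)
        return tcp+(np.array([x[0],0,dz+x[2]])+ (HM[:,2:]-.064)*a+HM[:,:1]*b+HM[:,1:2]*c)@Rt.T
    # fingers hide the middle: compare end extents, i.e. hull of region
    cs=np.vstack(cv2.findContours(reg,0,2)[0]); H=np.zeros_like(reg); cv2.fillConvexPoly(H,cv2.convexHull(cs),1)
    def cost(x):
        m=np.zeros_like(H); hull("scene",pts(x),m); return 1-(m&H).sum()/(m|H).sum()
    r=minimize(cost,[0,0,0],method="Nelder-Mead",options=dict(initial_simplex=[[0,0,0],[.02,0,0],[0,.1,0],[0,0,.008]]))
    print("mid offset along tool x (mm), pitch deg, dz mm",(r.x*[1000,57.3,1000]).round(1),"cost",round(r.fun,3),"conf",round(d["confidence"],2),near.round(),"tcp",tcp.round(4),"w",round(s["gripper_width"],4),s["grasp_force"])
    m=np.zeros_like(H); hull("scene",pts(r.x),m); o=np.clip(g.astype(int)-80,0,[480,320])
    c=np.vstack(cv2.findContours(m,0,2)[0]); im=cv2.resize(im[o[1]:o[1]+160,o[0]:o[0]+160],None,fx=3,fy=3); cv2.polylines(im,[((c-o)*3).astype(np.int32)],True,(0,255,0),1); cv2.imwrite(f"pics/{name}.png",im)
if __name__=="__main__":
    import sys; run(sys.argv[1])
E
python3 held.py held1
```

```text
mid offset along tool x (mm), pitch deg, dz mm [0. 0. 0.] cost 1.0 conf 0.71 48.0 tcp [ 0.4579 -0.1576  0.1465] w 0.0003 0.0
```

View pics/held1.png

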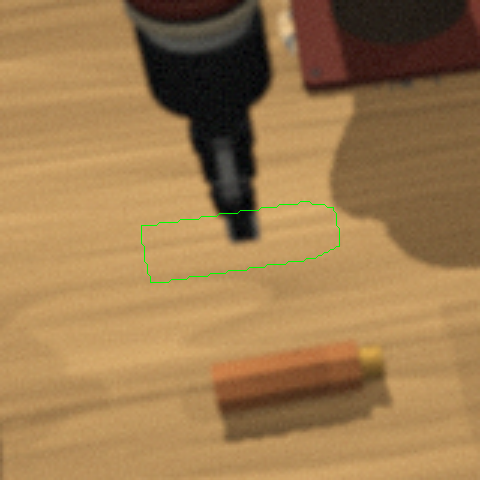

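```bash
cat > lying.py <<'E'
from h import *
from scipy.optimize import minimize
def fit(guess,yaw0,cams=("scene","top"),zc=.019,name=None):
    regs={}
    for c in cams:
        im=bot.capture(c); g=proj(c,[*guess,zc])[0]
        ds=[d for d in bot.outline_of(c,"handle1") if 250<d["region"].sum()<1800 and np.linalg.norm(np.array(d["xy"])-g)<35]
        if ds: regs[c]=ds[0]["region"].astype(np.uint8)
        if name and c=="scene": pic=im[...,::-1].copy(); og=g
    def pts(x):
        a=np.array([np.cos(x[2]),np.sin(x[2]),0]); b=np.array([-a[1],a[0],0]); O=HM.copy()
        return np.array([x[0],x[1],zc])+(HM[:,2:]-.064)*a+HM[:,:1]*b+HM[:,1:2]*np.array([0,0,1.])
    def cost(x):
        t=0
        for c,H in regs.items():
            m=np.zeros_like(H); hull(c,pts(x),m); t+=1-(m&H).sum()/(m|H).sum()
        return t
    x0=np.array([*guess,yaw0]); r=minimize(cost,x0,method="Nelder-Mead",options=dict(initial_simplex=x0+np.vstack([np.zeros(3),np.diag([.02,.02,.15])])))
    print("mid",r.x[:2].round(4),"yaw",np.degrees(r.x[2]).round(1),"cost",round(r.fun,3),list(regs))
    if name:
        o=np.clip(og.astype(int)-60,0,[520,360]); im=cv2.resize(pic[o[1]:o[1]+120,o[0]:o[0]+120],None,fx=4,fy=4)
        u=(proj("scene",pts(r.x))-o)*4
        for p in u: cv2.circle(im,tuple(p.astype(int).tolist()),2,(0,255,0),-1)
        cv2.imwrite(f"pics/{name}.png",im)
    return r.x
if __name__=="__main__":
    import sys; a=sys.argv; fit((float(a[1]),float(a[2])),float(a[3]),name=a[4] if len(a)>4 else None)
E
python3 lying.py 0.46 -0.15 1.57 ly1
```

```text
mid [ 0.4551 -0.1364] yaw 92.8 cost 0.65 ['scene', 'top']
```

View pics/ly1.png

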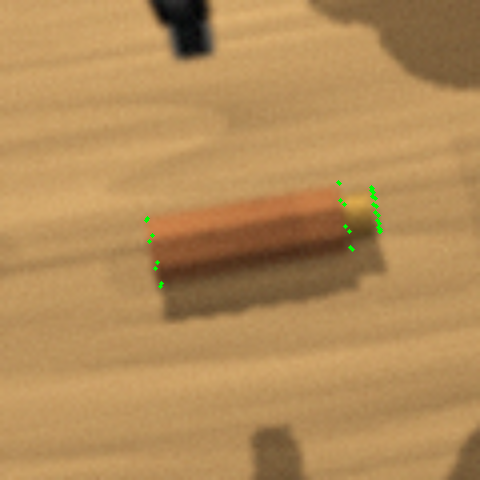

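{"fn": "arm_command", "kwargs": {"moves": "-0.4 0.02 0 0 0; -0.4 0 0 0.045 0; -0.4 0 0 0.045 0; -0.4 0 0 0.04 0; -0.4 0 0 0.012 0"}}

```text
t: 8.85
tcp_pos: [0.4489, -0.134, -0.0072]
tcp_rot: [-0.005, 0.7, 0.714, -0.002]
ft_force: [-1.3, 0.6, -0.7]
gripper_width: 0.0598
grasp_force: 0.0
```

{"fn": "arm_command", "kwargs": {"moves": "-0.4 0 0 0 0; -0.4 0 0 0 0; -0.4 0 0 0.003 0"}}

```text
t: 9.15
tcp_pos: [0.4561, -0.1376, -0.0024]
tcp_rot: [0.002, 0.7, 0.714, 0.001]
ft_force: [-0.3, -0.6, 0.3]
gripper_width: 0.0599
grasp_force: 0.0
```

```bash
python3 - <<'E'
from h import *
s=bot.get_state(); print(s["tcp_pos"],s["ft_force"],s["gripper_width"])
a=bot.capture("wrist")[...,::-1]; b=bot.capture("scene")[...,::-1]
cv2.imwrite("pics/w1.png",np.hstack([cv2.resize(a,(480,360)),cv2.resize(b[150:270,160:260],(300,360))]))
E
```

```text
[ 0.45607399 -0.13759703 -0.00239966] [-0.2964214  -0.58281296  0.27778925] 0.05993484287254982
```

View pics/w1.png

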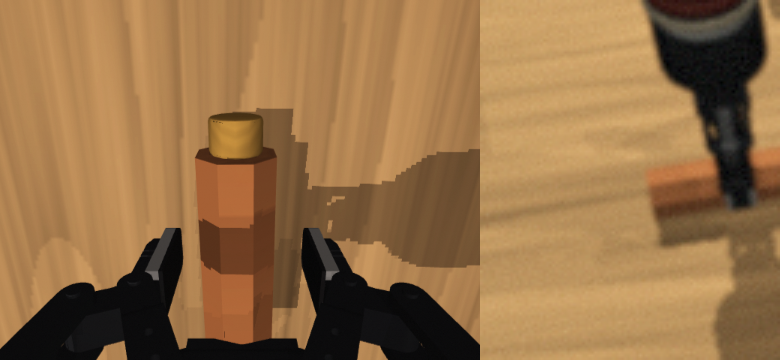

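{"fn": "arm_command", "kwargs": {"moves": "1 0 0 0 0; 1 0 0 0 0"}}

```text
t: 9.45
tcp_pos: [0.4544, -0.1368, -0.0036]
tcp_rot: [0.001, 0.7, 0.715, 0.0]
ft_force: [-2.1, 0.2, 5.8]
gripper_width: 0.0358
grasp_force: 39.3
```

{"fn": "arm_command", "kwargs": {"moves": "1 0 0 0 0; 1 0 0 0 0"}}

```text
t: 9.65
tcp_pos: [0.4544, -0.1368, -0.0036]
tcp_rot: [0.001, 0.7, 0.715, 0.0]
ft_force: [-2.2, 1.4, 6.8]
gripper_width: 0.0361
grasp_force: 39.4
```

{"fn": "arm_command", "kwargs": {"moves": "1 0 0 0 0; 1 0 0 0 0; 1 0 0 0 0"}}

```text
t: 9.95
tcp_pos: [0.4544, -0.1368, -0.0036]
tcp_rot: [0.001, 0.7, 0.715, 0.0]
ft_force: [-1.8, 0.2, 6.7]
gripper_width: 0.0362
grasp_force: 39.4
```

{"fn": "arm_command", "kwargs": {"moves": "1 0 0 -0.01 0; 1 0 0 -0.02 0; 1 0 0 -0.04 0; 1 0 0 -0.04 0; 1 0 0 -0.04 0"}}

```text
t: 10.45
tcp_pos: [0.4532, -0.1361, 0.147]
tcp_rot: [-0.0, 0.7, 0.714, -0.0]
ft_force: [-0.2, -0.3, -2.8]
gripper_width: 0.036
grasp_force: 40.6
```

{"fn": "arm_command", "kwargs": {"moves": "1 0 0 0 0; 1 0 0 0 0"}}

```text
t: 10.65
tcp_pos: [0.4544, -0.1367, 0.1466]
tcp_rot: [0.001, 0.7, 0.715, 0.0]
ft_force: [-0.2, 0.6, -2.2]
gripper_width: 0.0361
grasp_force: 40.6
```

```bash
python3 held.py held2; python3 -c "
from h import *
print(handles())"
```

```text
mid offset along tool x (mm), pitch deg, dz mm [-1.8 -0.3  0.7] cost 0.042 conf 0.6 6.0 tcp [ 0.4544 -0.1367  0.1466] w 0.0361 40.61038319952786
[(array([ 0.4551, -0.1063]), array([ 0., -0.])), (array([ 0.4464, -0.3903]), array([-1.7, -0.1, -1.7, -0.5])), (array([ 0.5908, -0.387 ]), array([-0.5, -0.1, -0.3, -0.3]))]
```

View pics/held2.png

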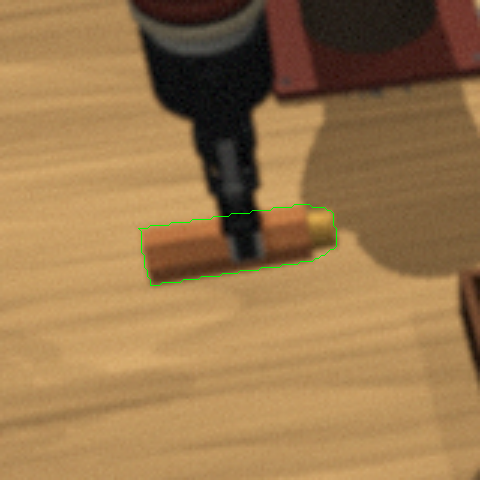

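{"fn": "arm_command", "kwargs": {"moves": "1 0.0405 0.0096 0 0; 1 0.0405 0.0096 0 0; 1 0.0405 0.0096 0 0; 1 0.0405 0.0096 0 0; 1 0.0405 0.0096 0 0"}}

```text
t: 11.35
tcp_pos: [0.4966, 0.0687, 0.1437]
tcp_rot: [-0.001, 0.7, 0.714, -0.001]
ft_force: [1.6, -0.5, -1.8]
gripper_width: 0.0361
grasp_force: 40.6
```

{"fn": "arm_command", "kwargs": {"moves": "1 0.0405 0.0096 0 0; 1 0 0 0 0; 1 0 0 0 0"}}

```text
t: 11.65
tcp_pos: [0.5051, 0.1084, 0.1436]
tcp_rot: [-0.001, 0.699, 0.715, -0.001]
ft_force: [0.6, -0.4, -1.6]
gripper_width: 0.0365
grasp_force: 40.7
```

```bash
python3 held.py held3
```

```text
mid offset along tool x (mm), pitch deg, dz mm [-2.1  0.1  1.9] cost 0.031 conf 0.9 8.0 tcp [0.5051 0.1084 0.1436] w 0.0365 40.668645151890814
```

{"fn": "arm_command", "kwargs": {"moves": "1 0 0.002 0.03 0; 1 0 0 0.03 0; 1 0 0 0.03 0; 1 0 0 0.015 0; 1 0 0 0.007 0"}}

```text
t: 12.25
tcp_pos: [0.5063, 0.1061, 0.0309]
tcp_rot: [-0.001, 0.7, 0.714, -0.002]
ft_force: [-0.5, 0.3, -1.1]
gripper_width: 0.036
grasp_force: 40.7
```

{"fn": "arm_command", "kwargs": {"moves": "1 0 0 0.004 0; 1 0 0 0 0; 1 0 0 0 0"}}

```text
t: 12.55
tcp_pos: [0.5092, 0.1075, 0.0303]
tcp_rot: [0.001, 0.7, 0.714, 0.001]
ft_force: [0.4, 0.4, -0.7]
gripper_width: 0.0362
grasp_force: 40.7
```

{"fn": "arm_command", "kwargs": {"moves": "1 0 0 0.003 0; 1 0 0 0.002 0; 1 0 0 0 0"}}

```text
t: 12.85
tcp_pos: [0.5081, 0.1078, 0.0241]
tcp_rot: [-0.0, 0.7, 0.715, -0.0]
ft_force: [-0.5, 0.7, -1.7]
gripper_width: 0.036
grasp_force: 40.7
```

{"fn": "arm_command", "kwargs": {"moves": "-0.2 0 0 0 0; -0.2 0 0 0 0; -0.2 0 0 0 0; -0.2 0 0 -0.03 0; -0.2 0 0 -0.04 0"}}

```text
t: 13.35
tcp_pos: [0.506, 0.1076, 0.0927]
tcp_rot: [-0.002, 0.7, 0.714, -0.002]
ft_force: [0.5, 0.6, -0.2]
gripper_width: 0.0514
grasp_force: 0.0
```

{"fn": "arm_command", "kwargs": {"moves": "-0.5 0 0 -0.045 0; -0.5 0 0 -0.045 0; -0.5 0 0 -0.02 0; -0.5 -0.045 -0.01 0 0; -0.5 -0.045 -0.01 0 0"}}

```text
t: 13.85
tcp_pos: [0.4908, 0.0172, 0.2059]
tcp_rot: [0.001, 0.698, 0.716, 0.001]
ft_force: [0.7, -1.3, -0.5]
gripper_width: 0.0638
grasp_force: 0.0
```

{"fn": "arm_command", "kwargs": {"moves": "-1 -0.045 -0.007 0 0; -1 -0.045 -0.006 0 0; -1 -0.045 -0.006 0 0; -1 0 0 0 0; -1 0 0 0 0"}}

```text
t: 14.35
tcp_pos: [0.4738, -0.1189, 0.2043]
tcp_rot: [-0.0, 0.701, 0.713, 0.0]
ft_force: [-0.5, 0.6, -0.4]
gripper_width: 0.0859
grasp_force: 0.0
```

```bash
python3 - <<'E'
from h import *
from lying import fit
fit((.507,.106),1.59,zc=.044,name="pl1")
print(handles(),bot.get_state()["tcp_pos"])
E
```

```text
mid [0.5059 0.107 ] yaw 91.3 cost 0.063 ['top']
[(array([ 0.5913, -0.3862]), array([-0.2, -0.3, -0.2, -0.3])), (array([ 0.4466, -0.3879]), array([-0.5, -0.1, -0.5, -0.2])), (array([0.5051, 0.1024]), array([ 0.1, -0. ]))] [ 0.47417466 -0.11676746  0.20417795]
```

View pics/pl1.png

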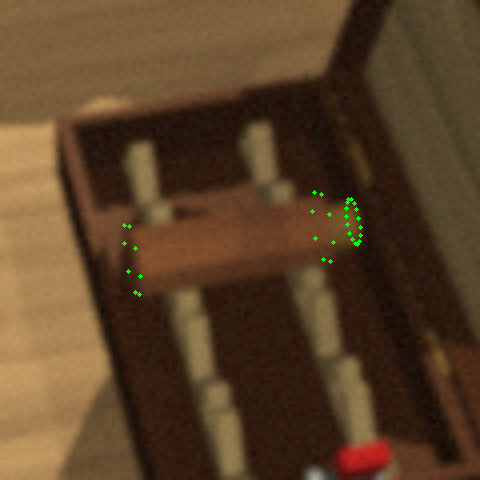

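{"fn": "arm_command", "kwargs": {"moves": "-1 -0.0451 -0.0055 0 0; -1 -0.0451 -0.0055 0 0; -1 -0.0451 -0.0055 0 0; -1 -0.0451 -0.0055 0 0; -1 -0.0451 -0.0055 0 0"}}

```text
t: 15.15
tcp_pos: [0.4515, -0.3449, 0.2043]
tcp_rot: [0.0, 0.699, 0.715, 0.0]
ft_force: [0.6, 0.3, 0.1]
gripper_width: 0.0851
grasp_force: 0.0
```

{"fn": "arm_command", "kwargs": {"moves": "-1 -0.0451 -0.0055 0 0; -1 0 0 0 0; -1 0 0 0.04 0; -1 0 0 0.04 0; -1 0 0 0.03 0", "force": 25}}

```text
t: 15.65
tcp_pos: [0.4465, -0.3871, 0.0917]
tcp_rot: [-0.001, 0.699, 0.715, 0.0]
ft_force: [0.1, 0.5, 0.3]
gripper_width: 0.0855
grasp_force: 0.0
```

{"fn": "arm_command", "kwargs": {"moves": "-1 0 0 0.018 0; -1 0 0 0 0"}}

```text
t: 15.85
tcp_pos: [0.4454, -0.3857, 0.0725]
tcp_rot: [-0.004, 0.699, 0.715, 0.0]
ft_force: [-0.8, -0.2, 0.3]
gripper_width: 0.0851
grasp_force: 0.0
```

{"fn": "arm_command", "kwargs": {"moves": "1 0 0 0 0; 1 0 0 0 0; 1 0 0 0 0; 1 0 0 0 0; 1 0 0 0 0"}}

```text
t: 16.35
tcp_pos: [0.4475, -0.3904, 0.0783]
tcp_rot: [0.002, 0.7, 0.714, -0.0]
ft_force: [-1.3, -0.4, 6.2]
gripper_width: 0.0378
grasp_force: 24.7
```

{"fn": "arm_command", "kwargs": {"moves": "1 0.008 0 -0.002 0; 1 0.009 0 -0.001 0; 1 0.009 0 0 0; 1 0.009 0 0.001 0; 1 0.008 0 0.002 0"}}

```text
t: 16.85
tcp_pos: [0.4464, -0.3455, 0.0768]
tcp_rot: [0.001, 0.699, 0.715, 0.0]
ft_force: [2.3, 0.4, 4.4]
gripper_width: 0.0377
grasp_force: 26.8
```

{"fn": "arm_command", "kwargs": {"moves": "1 0.008 0 0.003 0; 1 0.008 0 0.003 0; 1 0.008 0 0.004 0; 1 0.007 0 0.005 0; 1 0.007 0 0.005 0"}}

```text
t: 17.35
tcp_pos: [0.447, -0.3067, 0.0581]
tcp_rot: [0.001, 0.699, 0.715, 0.002]
ft_force: [3.6, 7.9, 13.5]
gripper_width: 0.0378
grasp_force: 33.0
```

{"fn": "arm_command", "kwargs": {"moves": "1 0.006 0 0.006 0; 1 0.006 0 0.006 0; 1 0.005 0 0.007 0; 1 0.005 0 0.007 0; 1 0.004 0 0.008 0"}}

```text
t: 17.85
tcp_pos: [0.4439, -0.2812, 0.0214]
tcp_rot: [-0.001, 0.7, 0.715, -0.0]
ft_force: [-0.6, 1.4, 0.9]
gripper_width: 0.0377
grasp_force: 25.5
```

{"fn": "arm_command", "kwargs": {"moves": "1 0.004 0 0.008 0; 1 0.003 0 0.008 0; 1 0.002 0 0.007 0; 1 0.001 0 0.004 0; 1 0 0 0 0"}}

```text
t: 18.35
tcp_pos: [0.4435, -0.272, -0.0057]
tcp_rot: [-0.001, 0.7, 0.714, -0.0]
ft_force: [-1.3, 0.8, 0.2]
gripper_width: 0.0373
grasp_force: 24.8
```

```bash
python3 held.py t2; python3 lying.py 0.447 -0.3 1.59
```

```text
mid offset along tool x (mm), pitch deg, dz mm [0. 0. 0.] cost 1.0 conf 0.91 80.0 tcp [ 0.4435 -0.272  -0.0057] w 0.0373 24.84654484782368
mid [ 0.4418 -0.3132] yaw 88.6 cost 0.286 ['scene']
```

{"fn": "arm_command", "kwargs": {"moves": "-0.3 0 0 0 0; -0.3 0 0 0 0; -0.3 0 0 0 0; -0.3 -0.018 0 0 0; -0.3 -0.019 0 0 0", "force": 40}}

```text
t: 19.15
tcp_pos: [0.4453, -0.3104, -0.0046]
tcp_rot: [0.0, 0.699, 0.715, -0.0]
ft_force: [0.4, 0.2, -0.7]
gripper_width: 0.0551
grasp_force: 0.0
```

{"fn": "arm_command", "kwargs": {"moves": "-0.3 0 0 0 0; -0.3 0 0 0 0"}}

```text
t: 19.35
tcp_pos: [0.4449, -0.3105, -0.0048]
tcp_rot: [0.0, 0.7, 0.714, 0.0]
ft_force: [-0.2, 0.2, -0.5]
gripper_width: 0.0557
grasp_force: 0.0
```

{"fn": "arm_command", "kwargs": {"moves": "1 0 0 0 0; 1 0 0 0 0; 1 0 0 0 0; 1 0 0 0 0; 1 0 0 0 0"}}

```text
t: 19.85
tcp_pos: [0.4446, -0.3092, -0.0046]
tcp_rot: [-0.0, 0.7, 0.715, -0.0]
ft_force: [-4.2, -0.3, 5.8]
gripper_width: 0.0366
grasp_force: 39.5
```

{"fn": "arm_command", "kwargs": {"moves": "1 0 0 -0.01 0; 1 0 0 -0.02 0; 1 0 0 -0.04 0; 1 0 0 -0.04 0; 1 0 0 -0.04 0"}}

```text
t: 20.35
tcp_pos: [0.4451, -0.3084, 0.1466]
tcp_rot: [-0.0, 0.7, 0.715, 0.0]
ft_force: [0.8, -0.5, -0.8]
gripper_width: 0.0366
grasp_force: 39.6
```

{"fn": "arm_command", "kwargs": {"moves": "1 0.041 0.0135 0 0; 1 0.041 0.0135 0 0; 1 0.041 0.0135 0 0; 1 0.041 0.0135 0 0; 1 0.041 0.0135 0 0"}}

```text
t: 20.85
tcp_pos: [0.5085, -0.1006, 0.1454]
tcp_rot: [0.0, 0.7, 0.714, 0.001]
ft_force: [0.1, -0.1, -2.8]
gripper_width: 0.0362
grasp_force: 39.6
```

{"fn": "arm_command", "kwargs": {"moves": "1 0.041 0.0135 0 0; 1 0.041 0.0135 0 0; 1 0.041 0.0135 0 0; 1 0.041 0.0135 0 0; 1 0.041 0.0135 0 0"}}

```text
t: 21.35
tcp_pos: [0.5714, 0.106, 0.1453]
tcp_rot: [-0.0, 0.699, 0.715, 0.0]
ft_force: [0.6, -0.8, -2.6]
gripper_width: 0.0366
grasp_force: 39.6
```

{"fn": "arm_command", "kwargs": {"moves": "1 0 0 0 0; 1 0 0 0 0"}}

```text
t: 21.55
tcp_pos: [0.571, 0.1048, 0.1449]
tcp_rot: [-0.0, 0.699, 0.715, -0.0]
ft_force: [-0.4, -1.5, -2.3]
gripper_width: 0.0367
grasp_force: 39.7
```

```bash
python3 held.py held4
```

```text
mid offset along tool x (mm), pitch deg, dz mm [-6.  -5.1 -1.6] cost 0.067 conf 0.95 10.0 tcp [0.571  0.1048 0.1449] w 0.0367 39.69981576673895
```

{"fn": "arm_command", "kwargs": {"moves": "1 0.0085 0.0018 0.03 0; 1 0 0 0.03 0; 1 0 0 0.03 0; 1 0 0 0.015 0; 1 0 0 0.007 0"}}

```text
t: 22.15
tcp_pos: [0.5716, 0.1108, 0.0315]
tcp_rot: [-0.001, 0.7, 0.714, -0.001]
ft_force: [0.8, -0.1, -2.2]
gripper_width: 0.0366
grasp_force: 39.7
```

{"fn": "arm_command", "kwargs": {"moves": "1 0 0 0.003 0; 1 0 0 0.002 0; 1 0 0 0.002 0; 1 0 0 0 0"}}

```text
t: 22.55
tcp_pos: [0.5736, 0.1121, 0.0271]
tcp_rot: [0.0, 0.7, 0.715, 0.001]
ft_force: [0.6, 0.0, -1.1]
gripper_width: 0.0366
grasp_force: 39.7
```

{"fn": "arm_command", "kwargs": {"moves": "1 0 0 0.003 0; 1 0 0 0.002 0; 1 0 0 0 0; 1 0 0 0 0"}}

```text
t: 22.95
tcp_pos: [0.5739, 0.112, 0.0228]
tcp_rot: [0.001, 0.699, 0.715, 0.0]
ft_force: [-2.7, -0.7, 7.0]
gripper_width: 0.0367
grasp_force: 39.9
```

{"fn": "arm_command", "kwargs": {"moves": "-0.2 0 0 0 0; -0.2 0 0 0 0; -0.2 0 0 0 0; -0.2 0 0 -0.03 0; -0.2 0 0 -0.04 0"}}

```text
t: 23.45
tcp_pos: [0.5703, 0.1118, 0.089]
tcp_rot: [-0.002, 0.7, 0.714, -0.002]
ft_force: [0.6, -0.1, 0.3]
gripper_width: 0.0513
grasp_force: 0.0
```

{"fn": "arm_command", "kwargs": {"moves": "-0.5 0 0 -0.045 0; -0.5 0 0 -0.045 0; -0.5 0 0 -0.02 0; -0.5 -0.045 0 0 0; -0.5 -0.045 0 0 0"}}

```text
t: 23.95
tcp_pos: [0.5756, 0.0221, 0.2027]
tcp_rot: [0.001, 0.698, 0.716, 0.001]
ft_force: [1.3, -0.4, -0.2]
gripper_width: 0.064
grasp_force: 0.0
```

{"fn": "arm_command", "kwargs": {"moves": "-1 -0.045 0 0 0; -1 -0.045 0 0 0; -1 -0.045 0 0 0; -1 -0.045 0 0 0; -1 -0.03 0 0 0"}}

```text
t: 24.45
tcp_pos: [0.5788, -0.191, 0.201]
tcp_rot: [0.0, 0.7, 0.714, -0.0]
ft_force: [0.2, 0.7, 0.1]
gripper_width: 0.0853
grasp_force: 0.0
```

```bash
python3 - <<'E'
from h import *
from lying import fit
fit((.573,.107),1.59,zc=.044,name="pl2")
fit((.507,.107),1.59,zc=.044)
print(handles(),bot.get_state()["tcp_pos"])
E
```

```text
mid [0.5733 0.1077] yaw 93.9 cost 1.113 ['scene', 'top']
mid [0.573  0.1074] yaw 90.7 cost 0.233 ['scene', 'top']
[(array([0.5788, 0.1015]), array([ 1. , -3. ,  0.5, -3.4])), (array([0.5135, 0.1012]), array([-0.1, -2.9, -0.1, -3.3]))] [ 0.57943926 -0.18668584  0.20129351]
```

View pics/pl2.png

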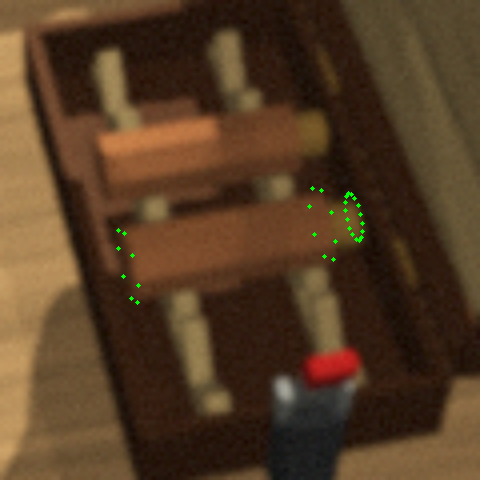

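```bash
python3 - <<'E'
from h import *
im=bot.capture("scene")
for d in bot.outline_of("scene","handle1"): print(np.round(d["xy"]),round(d["confidence"],2),d["region"].sum())
print(proj("scene",HM+[.5913,-.3862,0]).mean(0))
cv2.imwrite("pics/s5.png",im[60:360,20:340,::-1])
E
```

```text
[364. 226.] 0.98 997
[355. 206.] 0.77 934
[156. 306.] 0.58 1046
[119.14060769 257.30066358]
```

View pics/s5.png

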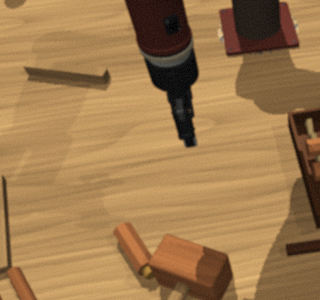

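```bash
python3 - <<'E'
from h import *
from lying import fit
print(onplane("scene",(140,290),.019),onplane("scene",(166,330),.019))
a=onplane("scene",(140,290),.019);b=onplane("scene",(166,330),.019)
y=np.arctan2(b[1]-a[1],b[0]-a[0]); g=(a+b)[:2]/2
x=fit(g,y,cams=("scene",),name="ly3")
print("butt",(x[:2]-.064*np.array([np.cos(x[2]),np.sin(x[2])])).round(3),"tip",(x[:2]+.064*np.array([np.cos(x[2]),np.sin(x[2])])).round(3))
d=bot.outline_of("scene","mallet"); print([(q["xy"],q["confidence"],q["region"].sum()) for q in d][:2])
c=np.vstack(cv2.findContours(d[0]["region"].astype(np.uint8),0,2)[0])[:,0]
lo=c[np.argmin(c@[1,0])]; print("mallet left pix",lo, onplane("scene",lo,.09)[:2],onplane("scene",lo,0)[:2])
E
```

```text
[ 0.62470141 -0.36782556  0.019     ] [ 0.72524207 -0.31684173  0.019     ]
mid [ 0.6775 -0.3362] yaw 25.1 cost 0.184 ['scene']
butt [ 0.62  -0.363] tip [ 0.735 -0.309]
[([196.0, 339.2], 0.8, np.int64(5936))]
mallet left pix [138 447] [ 0.953731   -0.34252901] [ 0.92613531 -0.36983812]
```

View pics/ly3.png

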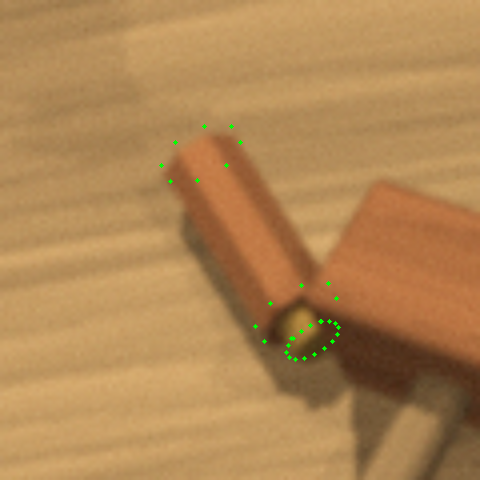

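```bash
python3 - <<'E'
from h import *
for p in((190,295),(171,320)): print(onplane("scene",p,.09)[:2].round(3))
# handle axis ends from picture: butt centre bottom/top etc
g=proj("scene",[*(onplane("scene",(140,290),.019)+onplane("scene",(166,330),.019))[:2]/2,.019])[0]; o=np.clip(g.astype(int)-60,0,[520,360]); print(o)
for p in((380,182),(320,275)): print("M",onplane("scene",np.array(p)/4+o,.09)[:2].round(3))
# top-facet ridge points: top facet centre line at z=.038 
for p in((207,140),(285,285)): print("top facet",onplane("scene",np.array(p)/4+o,.038)[:2].round(3))
E
```

```text
[ 0.701 -0.255]
[ 0.746 -0.29 ]
[ 92 249]
M [ 0.699 -0.261]
M [ 0.742 -0.288]
top facet [ 0.625 -0.355]
top facet [ 0.714 -0.317]
```

{"fn": "arm_command", "kwargs": {"moves": "-1 -0.0375 0.0239 0 0; -1 -0.0375 0.0239 0 0; -1 -0.0375 0.0239 0 0; -1 -0.0375 0.0239 0 0; -1 0 0 0 8.4"}}

```text
t: 25.7
tcp_pos: [0.6784, -0.3405, 0.1969]
tcp_rot: [-0.001, 0.752, 0.659, -0.001]
ft_force: [-0.9, 1.2, -1.2]
gripper_width: 0.0855
grasp_force: 0.0
```

{"fn": "arm_command", "kwargs": {"moves": "-1 0 0 0 8.4; -1 0 0 0 8.4; -1 0 0 0 8.4; -1 0 0 0 8.4; -1 0 0 0 8.4"}}

```text
t: 26.2
tcp_pos: [0.678, -0.3358, 0.2009]
tcp_rot: [-0.0, 0.938, 0.346, -0.0]
ft_force: [0.4, -0.3, -0.8]
gripper_width: 0.0853
grasp_force: 0.0
```

{"fn": "arm_command", "kwargs": {"moves": "-1 0 0 0 8.4; -1 0 0 0 8.4; -1 0 0 0 0; -1 0 0 0 0"}}

```text
t: 26.6
tcp_pos: [0.678, -0.3358, 0.2011]
tcp_rot: [-0.0, 0.978, 0.21, -0.0]
ft_force: [0.7, 0.5, -0.1]
gripper_width: 0.0852
grasp_force: 0.0
```

```bash
cat > wr.py <<'E'
from h import *
from scipy.spatial.transform import Rotation as Ro
s=bot.get_state(); im=bot.capture("wrist"); p=bot.camera_params("wrist"); K=np.array(p["intrinsics"]); M=np.array(p["mount"])
q=s["tcp_rot"]; Rt=Ro.from_quat([q[1],q[2],q[3],q[0]]).as_matrix(); t=np.array(s["tcp_pos"]); print("tcp",t.round(4),"heading",np.degrees(np.arctan2(Rt[1,0],Rt[0,0])).round(1))
def onp(uv,z):
    d=Rt@M[:3,:3]@np.linalg.inv(K)@np.array([uv[0],uv[1],1.]); o=Rt@M[:3,3]+t; return o+d*(z-o[2])/d[2]
for d in bot.outline_of("wrist","handle1")[:2]:
    c=np.vstack(cv2.findContours(d["region"].astype(np.uint8),0,2)[0])[:,0]
    W=np.array([onp(u,.025)[:2] for u in c],np.float32); r=cv2.minAreaRect(W); print(round(d["confidence"],2),d["region"].sum(),"rect",np.round(r[0],4),np.round(r[1],3),r[2])
cv2.imwrite("pics/w2.png",cv2.resize(im[...,::-1],(480,360)))
E
python3 wr.py
```

```text
tcp [ 0.678  -0.3358  0.2011] heading 24.2
0.64 6647 rect [ 0.6779 -0.3372] [0.134 0.039] 26.579727172851562
```

View pics/w2.png

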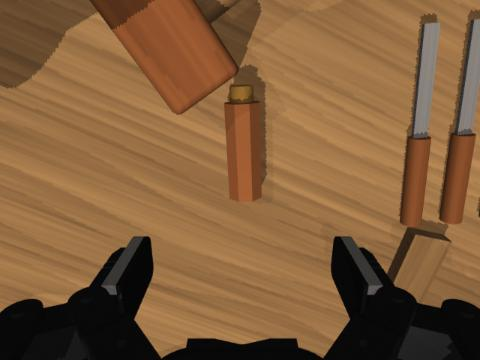

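{"fn": "arm_command", "kwargs": {"moves": "-0.4 0 0.001 0.04 -1.5; -0.4 0 0 0.04 0; -0.4 0 0 0.04 0; -0.4 0 0 0.04 0; -0.4 0 0 0.025 0"}}

```text
t: 27.2
tcp_pos: [0.6764, -0.3355, 0.0119]
tcp_rot: [-0.002, 0.975, 0.222, -0.002]
ft_force: [-0.4, 0.3, -1.2]
gripper_width: 0.0601
grasp_force: 0.0
```

{"fn": "arm_command", "kwargs": {"moves": "-0.4 0 0 0.012 0; -0.4 0 0 0.006 0; -0.4 0 0 0 0; -0.4 0 0 0 0"}}

```text
t: 27.6
tcp_pos: [0.6797, -0.3377, 0.0005]
tcp_rot: [0.001, 0.975, 0.221, 0.001]
ft_force: [0.7, -0.7, 0.9]
gripper_width: 0.0596
grasp_force: 0.0
```

{"fn": "arm_command", "kwargs": {"moves": "1 0 0 0 0; 1 0 0 0 0; 1 0 0 0 0; 1 0 0 0 0; 1 0 0 0 0"}}

```text
t: 28.1
tcp_pos: [0.6802, -0.3376, 0.004]
tcp_rot: [0.001, 0.975, 0.221, 0.001]
ft_force: [-6.1, 4.2, 19.0]
gripper_width: 0.0263
grasp_force: 33.4
```

{"fn": "arm_command", "kwargs": {"moves": "-0.4 0 0 0 0; -0.4 0 0 0 0; -0.4 0 0 0 0; -0.4 0 0 0.004 0; -0.4 0 0 0.0 0"}}

```text
t: 28.6
tcp_pos: [0.6776, -0.3363, -0.0073]
tcp_rot: [-0.001, 0.975, 0.221, -0.001]
ft_force: [-1.4, 0.6, 0.2]
gripper_width: 0.06
grasp_force: 0.0
```

{"fn": "arm_command", "kwargs": {"moves": "-0.4 0 0 0.002 0; -0.4 0 0 0 0; -0.4 0 0 0 0"}}

```text
t: 28.9
tcp_pos: [0.6783, -0.3367, -0.0081]
tcp_rot: [-0.0, 0.975, 0.221, -0.0]
ft_force: [0.0, -0.0, -0.5]
gripper_width: 0.0601
grasp_force: 0.0
```

{"fn": "arm_command", "kwargs": {"moves": "1 0 0 0 0; 1 0 0 0 0; 1 0 0 0 0; 1 0 0 0 0; 1 0 0 0 0"}}

```text
t: 29.4
tcp_pos: [0.6787, -0.337, -0.0073]
tcp_rot: [0.0, 0.975, 0.221, 0.0]
ft_force: [0.3, -0.7, 2.0]
gripper_width: 0.0365
grasp_force: 40.6
```

{"fn": "arm_command", "kwargs": {"moves": "1 0 0 -0.01 0; 1 0 0 -0.02 0; 1 0 0 -0.04 0; 1 0 0 -0.045 0; 1 0 0 -0.045 0"}}

```text
t: 29.9
tcp_pos: [0.6781, -0.3366, 0.1551]
tcp_rot: [0.0, 0.975, 0.221, 0.0]
ft_force: [0.9, -0.1, -1.3]
gripper_width: 0.0366
grasp_force: 40.4
```

{"fn": "arm_command", "kwargs": {"moves": "1 0 0 0 0; 1 0 0 0 -8.2; 1 0 0 0 -8.2; 1 0 0 0 -8.2; 1 0 0 0 -8.2"}}

```text
t: 30.4
tcp_pos: [0.6783, -0.3367, 0.1533]
tcp_rot: [0.0, 0.872, 0.49, 0.0]
ft_force: [-0.5, -0.7, -1.1]
gripper_width: 0.0366
grasp_force: 40.4
```

{"fn": "arm_command", "kwargs": {"moves": "1 0 0 0 -8.2; 1 0 0 0 -8.2; 1 0 0 0 -8.2; 1 0 0 0 -8.2; 1 0 0 0 0"}}

```text
t: 30.9
tcp_pos: [0.6784, -0.3368, 0.1531]
tcp_rot: [0.0, 0.7, 0.714, 0.0]
ft_force: [-0.8, -1.3, -1.6]
gripper_width: 0.0366
grasp_force: 40.4
```

{"fn": "arm_command", "kwargs": {"moves": "1 0.04 -0.0205 0 0; 1 0.04 -0.0205 0 0; 1 0.04 -0.0205 0 0; 1 0.04 -0.0205 0 0; 1 0.04 -0.0205 0 0"}}

```text
t: 31.4
tcp_pos: [0.5711, -0.1374, 0.1529]
tcp_rot: [0.0, 0.702, 0.712, 0.0]
ft_force: [0.6, 0.8, -1.1]
gripper_width: 0.0367
grasp_force: 40.6
```

{"fn": "arm_command", "kwargs": {"moves": "1 0.04 -0.0205 0 0; 1 0.04 -0.0205 0 0; 1 0.04 -0.0205 0 0; 1 0 0 0 0; 1 0 0 0 0"}}

```text
t: 31.9
tcp_pos: [0.5083, -0.0193, 0.1532]
tcp_rot: [0.001, 0.701, 0.714, 0.0]
ft_force: [1.0, -0.2, -1.5]
gripper_width: 0.0369
grasp_force: 40.7
```

```bash
python3 held.py held5; python3 wr.py | head -1
```

```text
mid offset along tool x (mm), pitch deg, dz mm [ 3.3  0.2 -2.8] cost 0.069 conf 0.97 7.0 tcp [ 0.5083 -0.0193  0.1532] w 0.0369 40.65457105636597
tcp [ 0.509  -0.0207  0.153 ] heading 91.0
```

View pics/held5.png

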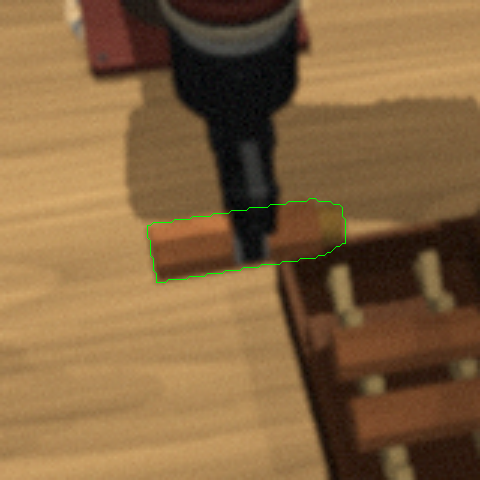

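{"fn": "arm_command", "kwargs": {"moves": "1 0.041 -0.0218 0 0; 1 0.041 -0.0218 0 0; 1 0.041 -0.0218 0 0; 1 0 0 0 0; 1 0 0 0 0"}}

```text
t: 32.6
tcp_pos: [0.4409, 0.1018, 0.1524]
tcp_rot: [0.0, 0.7, 0.714, 0.0]
ft_force: [0.3, -0.9, -1.5]
gripper_width: 0.0367
grasp_force: 40.8
```

```bash
python3 held.py held6; python3 -c "
from h import *
bot.capture('scene')
print([(np.round(d['xy']),round(d['confidence'],2),d['region'].sum()) for d in bot.outline_of('scene','handle1')])"
```

```text
mid offset along tool x (mm), pitch deg, dz mm [ 2.   0.5 -3. ] cost 0.051 conf 0.73 7.0 tcp [0.4409 0.1018 0.1524] w 0.0367 40.784649923443794
[(array([362., 225.]), 0.91, np.int64(1045)), (array([353., 204.]), 0.62, np.int64(977)), (array([339., 141.]), 0.62, np.int64(808))]
```

{"fn": "arm_command", "kwargs": {"moves": "1 0.001 0 0.035 0; 1 0 0 0.035 0; 1 0 0 0.03 0; 1 0 0 0.015 0; 1 0 0 0.008 0"}}

```text
t: 33.3
tcp_pos: [0.4395, 0.1016, 0.0273]
tcp_rot: [-0.001, 0.701, 0.713, -0.001]
ft_force: [0.3, 0.8, -2.0]
gripper_width: 0.0366
grasp_force: 40.8
```

{"fn": "arm_command", "kwargs": {"moves": "1 0 0 0.003 0; 1 0 0 0.001 0; 1 0 0 0 0; 1 0 0 0 0"}}

```text
t: 33.7
tcp_pos: [0.4415, 0.1027, 0.0262]
tcp_rot: [0.001, 0.7, 0.714, 0.001]
ft_force: [0.1, -0.1, -1.9]
gripper_width: 0.0365
grasp_force: 40.8
```

{"fn": "arm_command", "kwargs": {"moves": "1 0 0 0.003 0; 1 0 0 0.002 0; 1 0 0 0 0; 1 0 0 0 0"}}

```text
t: 34.1
tcp_pos: [0.4404, 0.1028, 0.0201]
tcp_rot: [-0.0, 0.7, 0.714, -0.0]
ft_force: [0.1, -0.4, -1.6]
gripper_width: 0.0367
grasp_force: 40.8
```

{"fn": "arm_command", "kwargs": {"moves": "-0.1 0 0 0 0; -0.1 0 0 0 0; -0.1 0 0 0 0; -0.1 0 0 -0.03 0; -0.1 0 0 -0.04 0"}}

```text
t: 34.6
tcp_pos: [0.4382, 0.1026, 0.089]
tcp_rot: [-0.002, 0.7, 0.714, -0.002]
ft_force: [0.9, -0.6, -0.2]
gripper_width: 0.0469
grasp_force: 0.0
```

{"fn": "arm_command", "kwargs": {"moves": "-0.1 0 0 -0.045 0; -0.1 0 0 -0.045 0; 0 -0.045 0 -0.02 0; 0 -0.045 0 0 0; 0 -0.045 0 0 0"}}

```text
t: 35.1
tcp_pos: [0.4438, -0.0335, 0.2019]
tcp_rot: [0.002, 0.7, 0.715, 0.001]
ft_force: [0.1, 0.0, -0.2]
gripper_width: 0.0426
grasp_force: 0.0
```

{"fn": "arm_command", "kwargs": {"moves": "1 -0.045 0 0 0; 1 -0.045 0 0 0; 1 -0.045 0 0 0; 1 0 0 0 0; 1 0 0 0 0"}}

```text
t: 35.6
tcp_pos: [0.4454, -0.1679, 0.2001]
tcp_rot: [-0.0, 0.701, 0.713, 0.0]
ft_force: [0.6, 0.2, 0.5]
gripper_width: 0.0007
grasp_force: 0.0
```

```bash
cat > chk.py <<'E'
from h import *
from scipy.optimize import minimize
C=np.load("case.npy"); T=lambda p:np.atleast_2d(p)@Rz(C[2]).T+[C[0],C[1],0]
for c in("scene","top"):
    bot.capture(c); ds=bot.outline_of(c,"handle1"); print(c,[(np.round(d['xy']).tolist(),round(d['confidence'],2),int(d['region'].sum())) for d in ds])
    for gx in(-.099,-.033,.033):
        g=proj(c,T([gx,0,.044]))[0]; d=min(ds,key=lambda e:np.linalg.norm(np.array(e["xy"])-g))
        if np.linalg.norm(np.array(d["xy"])-g)>14: print(gx,"none"); continue
        H=d["region"].astype(np.uint8)
        def pts(x):
            a=np.array([-np.sin(x[2]),np.cos(x[2]),0]); b=np.array([a[1],-a[0],0])
            return T(np.array([x[0],x[1],.044+x[3]])+(HM[:,2:]-.064)*(a+[0,0,x[4]])+HM[:,:1]*b+HM[:,1:2]*np.array([0,0,1.]))
        def cost(x):
            m=np.zeros_like(H); hull(c,pts(x),m); return 1-(m&H).sum()/(m|H).sum()+20*x[3]**2*100
        x0=np.array([gx,0,0,0,0.]); r=minimize(cost,x0,method="Nelder-Mead",options=dict(maxiter=600,initial_simplex=x0+np.vstack([np.zeros(5),np.diag([.01,.01,.08,.004,.05])])))
        print(gx,"dx,dy mm",(r.x[0]-gx)*1000//.1/10,r.x[1]*1000//.1/10,"yaw,pitch deg",np.degrees(r.x[[2,4]]).round(1),"dz",(r.x[3]*1e3).round(1),"cost",round(r.fun,3))
E
python3 chk.py
```

```text
scene [([363.0, 226.0], 0.94, 1091), ([353.0, 204.0], 0.59, 932), ([349.0, 182.0], 0.57, 918), ([398.0, 212.0], 0.28, 13459), ([382.0, 261.0], 0.19, 167)]
-0.099 dx,dy mm 1.7 2.9 yaw,pitch deg [ 0.7 -1.6] dz -0.1 cost 0.07
-0.033 dx,dy mm -0.4 0.4 yaw,pitch deg [-0.5  0.7] dz -0.0 cost 0.12
0.033 dx,dy mm 0.9 1.0 yaw,pitch deg [-1.3  0.9] dz 0.6 cost 0.059
top [([286.0, 305.0], 0.81, 686), ([288.0, 278.0], 0.65, 646), ([288.0, 249.0], 0.57, 729)]
-0.099 dx,dy mm -0.2 0.5 yaw,pitch deg [2.1 0.3] dz -0.3 cost 0.164
-0.033 dx,dy mm -0.8 0.8 yaw,pitch deg [ 1.7 -1.5] dz -0.0 cost 0.197
0.033 dx,dy mm 0.4 1.0 yaw,pitch deg [-0.8  1.1] dz 0.0 cost 0.089
```

{"fn": "arm_command", "kwargs": {"moves": "1 0 0 -0.035 0; 1 0 0 -0.037 0; 1 0.0472 0.0101 0 0; 1 0.0472 0.0101 0 0; 1 0.0472 0.0101 0 0"}}

```text
t: 36.3
tcp_pos: [0.4734, -0.0226, 0.2729]
tcp_rot: [0.001, 0.7, 0.714, 0.001]
ft_force: [1.0, 0.1, -0.4]
gripper_width: 0.0002
grasp_force: 0.0
```

{"fn": "arm_command", "kwargs": {"moves": "1 0.0472 0.0101 0 0; 1 0.0472 0.0101 0 0; 1 0.0472 0.0101 0 0; 1 0.0472 0.0101 0 0; 1 0.0472 0.0101 0 0"}}

```text
t: 36.8
tcp_pos: [0.5184, 0.2154, 0.2725]
tcp_rot: [0.0, 0.699, 0.715, 0.0]
ft_force: [0.5, -0.7, -0.5]
gripper_width: 0.0003
grasp_force: 0.0
```

{"fn": "arm_command", "kwargs": {"moves": "1 0.0472 0.0101 0 0; 1 0.0472 0.0101 0 0; 1 0 0 0 0; 1 0 0 0 0"}}

```text
t: 37.2
tcp_pos: [0.5362, 0.3086, 0.2715]
tcp_rot: [-0.0, 0.699, 0.715, -0.001]
ft_force: [-0.3, 0.2, 0.5]
gripper_width: -0.0003
grasp_force: 0.0
```

{"fn": "arm_command", "kwargs": {"moves": "1 0 0 0.04 0; 1 0 0 0.035 0; 1 0 0 0.01 0; 1 -0.015 0 0 0; 1 -0.015 0 0 0"}}

```text
t: 37.7
tcp_pos: [0.5389, 0.2755, 0.1892]
tcp_rot: [0.001, 0.7, 0.714, 0.001]
ft_force: [0.5, -0.4, -0.0]
gripper_width: 0.0
grasp_force: 0.0
```

{"fn": "arm_command", "kwargs": {"moves": "1 -0.01 0 0 0; 1 -0.01 0 0 0; 1 -0.01 0 0 0; 1 -0.01 0 0 0; 1 0 0 0 0"}}

```text
t: 38.2
tcp_pos: [0.5392, 0.2353, 0.1875]
tcp_rot: [0.0, 0.701, 0.713, 0.0]
ft_force: [0.7, 0.7, -0.7]
gripper_width: 0.0
grasp_force: 0.0
```

{"fn": "arm_command", "kwargs": {"moves": "1 -0.0155 0 -0.0013 0; 1 -0.0155 0 -0.0013 0; 1 -0.0155 0 -0.0013 0"}}

```text
t: 38.5
tcp_pos: [0.5398, 0.1889, 0.1911]
tcp_rot: [0.0, 0.7, 0.714, -0.0]
ft_force: [0.7, -0.8, -0.4]
gripper_width: 0.0003
grasp_force: 0.0
```

```bash
cat > lidfit.py <<'E'
from h import *
from scipy.optimize import minimize_scalar
C=np.load("case.npy"); 
for c in("scene","top"):
    bot.capture(c); ds=bot.outline_of(c,"lid")
    if not ds: print(c,"no lid"); continue
    H=ds[0]["region"].astype(np.uint8)
    def cost(th):
        m=np.zeros_like(H); hull(c,lidpts(th)@Rz(C[2]).T+[C[0],C[1],0],m); return 1-(m&H).sum()/(m|H).sum()
    t=np.arange(0,2,.02); k=[cost(a) for a in t]; i=int(np.argmin(k)); print(c,"lid",t[i].round(2),"cost",round(k[i],3),round(ds[0]["confidence"],2))
E
python3 lidfit.py
```

```text
scene lid 1.76 cost 0.136 0.57
top lid 1.76 cost 0.629 0.58
```

```bash
cat >> lidfit.py <<'E'
    v,u=np.nonzero(H); print("  bbox",u.min(),u.max(),v.min(),v.max(),"n",len(u))
    for a in(1.76,1.5,1.3,1.1):
        p=proj(c,lidpts(a)@Rz(C[2]).T+[C[0],C[1],0]); print("  ",a,"bbox",p.min(0).round(),p.max(0).round(),"cost",round(cost(a),2))
E
python3 lidfit.py
```

```text
scene lid 1.76 cost 0.143 0.75
  bbox 376 460 109 260 n 6296
   1.76 bbox [375. 104.] [460. 260.] cost 0.14
   1.5 bbox [375. 103.] [439. 260.] cost 0.36
   1.3 bbox [362. 105.] [430. 260.] cost 0.61
   1.1 bbox [348. 110.] [429. 260.] cost 0.8
top lid 1.76 cost 0.63 0.92
  bbox 217 256 200 331 n 1833
   1.76 bbox [216. 199.] [257. 332.] cost 0.63
   1.5 bbox [234. 198.] [257. 331.] cost 0.81
   1.3 bbox [242. 197.] [266. 330.] cost 0.85
   1.1 bbox [242. 197.] [281. 329.] cost 0.9
```

```bash
python3 - <<'E'
from h import *
a=cv2.imread("pics/scene0.png"); b=bot.capture("scene")[...,::-1]
d=cv2.absdiff(a,b).max(2)
C=np.load("case.npy")
def T(p): return np.atleast_2d(p)@Rz(C[2]).T+[C[0],C[1],0]
for th in(1.76,1.6,1.3):
    q=proj("scene",T(lidpts(th)))
    print(th,[(p.round().tolist(),float(np.median(d[int(p[1])-4:int(p[1])+5,int(p[0])-4:int(p[0])+5]))) for p in q[[0,1,4,5]]])
s=bot.get_state(); print(s["tcp_pos"],"tcp px",proj("scene",s["tcp_pos"]),"z+.07 px",proj("scene",np.array(s["tcp_pos"])+[0,0,.07]))
v,u=np.nonzero((d>40)[90:280,280:480]); print(len(u),u.min()+280,u.max()+280,v.min()+90,v.max()+90)
g=(d>40).astype(int)
for r in range(90,280,10): print(r,''.join('#' if g[r:r+10,c:c+10].mean()>.4 else '.' for c in range(280,490,10)))
E
```

```text
1.76 [([396.0, 104.0], 10.0), ([408.0, 104.0], 173.0), ([446.0, 207.0], 10.0), ([460.0, 206.0], 5.0)]
1.6 [([384.0, 104.0], 5.0), ([397.0, 103.0], 66.0), ([432.0, 208.0], 4.0), ([448.0, 206.0], 21.0)]
1.3 [([362.0, 110.0], 67.0), ([375.0, 105.0], 5.0), ([406.0, 215.0], 28.0), ([421.0, 209.0], 5.0)]
[0.53972415 0.19061695 0.19100991] tcp px [[403.82957869 160.98257334]] z+.07 px [[408.76142761 133.8595813 ]]
11307 280 452 90 279
90 ...........#####.....
100 .......#....####.....
110 ....#####...###......
120 ...#######..###......
130 ....######..###......
140 ....######..##.......
150 .......###...........
160 ....##...............
170 .##.######...........
180 .##.#####............
190 .##...#..............
200 .########............
210 .#####...#...........
220 .###..##.#...........
230 #####.#...#..........
240 #####..###.#.........
250 #####..###.#.........
260 ######..#............
270 #######..............
```

{"fn": "arm_command", "kwargs": {"moves": "1 0 0 -0.04 0; 1 0 0 -0.04 0; 1 0.04 0 0 0; 1 0.04 0 0 0; 1 0.04 0 0 0"}}

```text
t: 39.45
tcp_pos: [0.5376, 0.3117, 0.2718]
tcp_rot: [0.0, 0.7, 0.714, 0.001]
ft_force: [0.4, -0.5, -0.7]
gripper_width: 0.0
grasp_force: 0.0
```

{"fn": "arm_command", "kwargs": {"moves": "1 0 0 0 0; 1 0 0 0.04 0; 1 0 0 0.04 0; 1 0 0 0.036 0; 1 0 0 0 0"}}

```text
t: 39.95
tcp_pos: [0.5332, 0.3082, 0.1484]
tcp_rot: [-0.002, 0.7, 0.714, -0.006]
ft_force: [-0.8, -0.7, -0.8]
gripper_width: -0.0004
grasp_force: 0.0
```

{"fn": "arm_command", "kwargs": {"moves": "1 -0.012 0 0 0; 1 -0.012 0 0 0; 1 -0.008 0 0 0; 1 -0.008 0 0 0"}}

```text
t: 40.35
tcp_pos: [0.5396, 0.2693, 0.1574]
tcp_rot: [0.001, 0.701, 0.714, 0.002]
ft_force: [-0.1, -0.1, 1.1]
gripper_width: -0.0001
grasp_force: 0.0
```

{"fn": "arm_command", "kwargs": {"moves": "1 -0.008 0 0 0"}}

```text
t: 40.45
tcp_pos: [0.5392, 0.2613, 0.1564]
tcp_rot: [0.0, 0.7, 0.714, 0.001]
ft_force: [-1.3, 0.1, -0.9]
gripper_width: 0.0002
grasp_force: 0.0
```

{"fn": "arm_command", "kwargs": {"moves": "1 -0.008 0 0 0"}}

```text
t: 40.55
tcp_pos: [0.5392, 0.2543, 0.1563]
tcp_rot: [-0.0, 0.7, 0.714, 0.001]
ft_force: [-0.2, 6.1, 5.1]
gripper_width: 0.0001
grasp_force: 3.0
```

{"fn": "arm_command", "kwargs": {"moves": "1 -0.008 0 0 0"}}

```text
t: 40.65
tcp_pos: [0.5396, 0.2471, 0.1567]
tcp_rot: [-0.0, 0.7, 0.714, 0.002]
ft_force: [-0.4, 6.1, 4.6]
gripper_width: -0.0005
grasp_force: 2.8
```

{"fn": "arm_command", "kwargs": {"moves": "1 -0.011 0 0 0; 1 -0.011 0 0 0; 1 -0.011 0 0 0; 1 -0.011 0 0 0; 1 -0.011 0 0 0"}}

```text
t: 41.15
tcp_pos: [0.5403, 0.1906, 0.1558]
tcp_rot: [0.0, 0.7, 0.714, 0.001]
ft_force: [1.0, 3.8, 5.2]
gripper_width: -0.0003
grasp_force: 2.4
```

```bash
python3 lidfit.py | grep lid
```

```text
scene lid 1.3 cost 0.039 0.67
top lid 1.3 cost 0.49 0.85
```

{"fn": "arm_command", "kwargs": {"moves": "1 -0.010 0 0.002 0; 1 -0.010 0 0.002 0; 1 -0.009 0 0.003 0; 1 -0.009 0 0.003 0"}}

```text
t: 41.75
tcp_pos: [0.5407, 0.1523, 0.1452]
tcp_rot: [0.0, 0.7, 0.714, 0.0]
ft_force: [-1.2, 1.2, 5.0]
gripper_width: 0.0001
grasp_force: 2.1
```

{"fn": "arm_command", "kwargs": {"moves": "1 -0.009 0 0.004 0; 1 -0.009 0 0.005 0; 1 -0.009 0 0.005 0; 1 -0.008 0 0.005 0"}}

```text
t: 42.15
tcp_pos: [0.5416, 0.1171, 0.1259]
tcp_rot: [0.0, 0.7, 0.714, 0.0]
ft_force: [2.0, 2.4, 2.0]
gripper_width: 0.0002
grasp_force: 1.4
```

```bash
python3 lidfit.py | grep lid
```

```text
scene lid 0.7 cost 0.152 0.62
top lid 0.68 cost 0.528 0.82
```

{"fn": "arm_command", "kwargs": {"moves": "1 -0.008 0 0.006 0; 1 -0.007 0 0.007 0; 1 -0.007 0 0.008 0; 1 -0.006 0 0.008 0"}}

```text
t: 42.75
tcp_pos: [0.5418, 0.0893, 0.0965]
tcp_rot: [0.0, 0.7, 0.714, -0.0]
ft_force: [-1.4, -0.2, 2.4]
gripper_width: -0.0003
grasp_force: 1.3
```

{"fn": "arm_command", "kwargs": {"moves": "1 -0.005 0 0.008 0; 1 -0.004 0 0.008 0; 1 -0.004 0 0.008 0; 1 -0.003 0 0.008 0"}}

```text
t: 43.15
tcp_pos: [0.5422, 0.0735, 0.0644]
tcp_rot: [0.0, 0.7, 0.714, -0.0]
ft_force: [-1.0, -2.0, 3.2]
gripper_width: -0.0001
grasp_force: 1.3
```

```bash
python3 lidfit.py | grep lid
```

```text
scene lid 0.1 cost 0.197 0.58
top lid 0.0 cost 0.553 0.84
```

{"fn": "arm_command", "kwargs": {"moves": "1 -0.002 0 0.006 0; 1 -0.002 0 0.005 0"}}

```text
t: 43.55
tcp_pos: [0.5425, 0.0706, 0.0541]
tcp_rot: [0.0, 0.7, 0.714, 0.001]
ft_force: [0.3, 1.3, 0.8]
gripper_width: -0.0002
grasp_force: 0.8
```

{"fn": "arm_command", "kwargs": {"moves": "1 0 0 0.002 0; 1 0 0 0.002 0"}}

```text
t: 43.75
tcp_pos: [0.5425, 0.0702, 0.0527]
tcp_rot: [-0.0, 0.7, 0.714, -0.0]
ft_force: [-14.7, -0.1, 34.8]
gripper_width: 0.0002
grasp_force: 17.1
```

{"fn": "arm_command", "kwargs": {"moves": "1 0 0 0.002 0; 1 0 0 0 0"}}

```text
t: 43.95
tcp_pos: [0.5426, 0.0702, 0.0527]
tcp_rot: [0.0, 0.7, 0.714, -0.0]
ft_force: [-16.0, -0.2, 36.4]
gripper_width: -0.0002
grasp_force: 17.9
```

{"fn": "arm_command", "kwargs": {"moves": "1 0 0 -0.02 0; 1 0 0 -0.045 0; 1 0 0 -0.045 0; 1 0 0 -0.04 0; 1 0 0 0 0"}}

```text
t: 44.45
tcp_pos: [0.5462, 0.0701, 0.2052]
tcp_rot: [0.004, 0.7, 0.714, 0.004]
ft_force: [0.7, -0.1, 0.4]
gripper_width: 0.0001
grasp_force: 0.0
```

```bash
cat > cl.py <<'E'
from h import *
C=np.load("case.npy"); T=lambda p:np.atleast_2d(p)@Rz(C[2]).T+[C[0],C[1],0]
im=bot.capture("scene"); h=cv2.cvtColor(im,cv2.COLOR_RGB2HSV); red=((h[...,0]<6)|(h[...,0]>174))&(h[...,1]>170)&(h[...,2]>90)
red[:230]=0;red[300:]=0;red[:,:330]=0;red[:,430:]=0
v,u=np.nonzero(red); print("red n",len(u),u.mean().round(1),v.mean().round(1))
for f in(0,.05,.1,.2,.4,.8,1.2,1.5,1.6,1.7,1.8,1.9):
    print(f,proj("scene",T([.161-.042*np.cos(f),0,.087+.042*np.sin(f)]))[0].round(1),end=" ")
E
python3 cl.py; python3 lidfit.py | grep lid
```

```text
red n 64 384.8 257.1
0 [374.6 246.3] 0.05 [374.7 245.7] 0.1 [374.8 245.1] 0.2 [375.1 244.1] 0.4 [375.8 242.7] 0.8 [377.8 242.4] 1.2 [380.3 245.4] 1.5 [382.3 249.8] 1.6 [383.  251.5] 1.7 [383.6 253.4] 1.8 [384.2 255.4] 1.9 [384.8 257.5] scene lid 0.0 cost 0.178 0.68
top lid 0.0 cost 0.595 0.92
```

{"fn": "arm_command", "kwargs": {"moves": "1 0.007 0.043 0 0; 1 0.007 0.043 0 0; 1 0.007 0.043 0 0; 1 0.007 0.043 0 0; 1 0.006 0.043 0 0"}}

```text
t: 45.2
tcp_pos: [0.7569, 0.1087, 0.195]
tcp_rot: [-0.001, 0.7, 0.714, -0.001]
ft_force: [0.8, -0.9, 1.2]
gripper_width: 0.0
grasp_force: 0.0
```

{"fn": "arm_command", "kwargs": {"moves": "1 0 0 0 0; 1 0 0 0 0; 1 0 0 0.04 0; 1 0 0 0.04 0; 1 0 0 0.03 0"}}

```text
t: 45.7
tcp_pos: [0.7539, 0.1081, 0.086]
tcp_rot: [-0.001, 0.7, 0.714, -0.001]
ft_force: [-0.6, 0.6, -0.1]
gripper_width: 0.0001
grasp_force: 0.0
```

{"fn": "arm_command", "kwargs": {"moves": "1 0 0 0 0; 1 0 0 0 0"}}

```text
t: 45.9
tcp_pos: [0.7554, 0.1082, 0.0888]
tcp_rot: [-0.0, 0.7, 0.714, -0.0]
ft_force: [-0.2, 0.3, 0.7]
gripper_width: 0.0003
grasp_force: 0.0
```

Now push in −x (tool −y).

{"fn": "arm_command", "kwargs": {"moves": "1 0 -0.01 0 0; 1 0 -0.01 0 0"}}

```text
t: 46.1
tcp_pos: [0.7383, 0.1079, 0.0927]
tcp_rot: [0.002, 0.7, 0.714, 0.002]
ft_force: [0.3, -0.2, -1.0]
gripper_width: -0.0002
grasp_force: 0.0
```

{"fn": "arm_command", "kwargs": {"moves": "1 0 -0.008 0 0; 1 0 -0.008 0 0"}}

```text
t: 46.3
tcp_pos: [0.7227, 0.1077, 0.0925]
tcp_rot: [0.003, 0.7, 0.714, 0.003]
ft_force: [2.2, -0.2, 2.1]
gripper_width: 0.0003
grasp_force: 1.2
```

{"fn": "arm_command", "kwargs": {"moves": "1 0 -0.008 0 0; 1 0 -0.006 0 0"}}

```text
t: 46.5
tcp_pos: [0.7064, 0.1073, 0.0894]
tcp_rot: [0.001, 0.7, 0.714, 0.001]
ft_force: [1.7, 0.3, 3.3]
gripper_width: -0.0
grasp_force: 1.4
```

```bash
cat > cl2.py <<'E'
from h import *
C=np.load("case.npy"); T=lambda p:np.atleast_2d(p)@Rz(C[2]).T+[C[0],C[1],0]
for c,(u0,u1,v0,v1) in(("scene",(330,430,230,300)),("top",(255,320,170,270))):
    im=bot.capture(c); h=cv2.cvtColor(im,cv2.COLOR_RGB2HSV); red=((h[...,0]<6)|(h[...,0]>174))&(h[...,1]>150)&(h[...,2]>90)
    m=np.zeros_like(red); m[v0:v1,u0:u1]=1; red&=m; v,u=np.nonzero(red); print(c,"red n",len(u),u.mean().round(1) if len(u) else 0,v.mean().round(1) if len(u) else 0)
    print([(f,proj(c,T([.161-.042*np.cos(f)+.003*np.sin(f),0,.087+.042*np.sin(f)+.003*np.cos(f)]))[0].round(0).tolist()) for f in(0,.1,.2,.4,.6,.8,1,1.2,1.4,1.6,1.8,1.9)])
E
python3 cl2.py
```

```text
scene red n 23 375.7 246.5
[(0, [375.0, 245.0]), (0.1, [375.0, 244.0]), (0.2, [375.0, 244.0]), (0.4, [376.0, 242.0]), (0.6, [377.0, 242.0]), (0.8, [378.0, 243.0]), (1, [379.0, 244.0]), (1.2, [381.0, 246.0]), (1.4, [382.0, 249.0]), (1.6, [383.0, 253.0]), (1.8, [385.0, 257.0]), (1.9, [385.0, 259.0])]
top red n 0 0 0
[(0, [284.0, 217.0]), (0.1, [284.0, 216.0]), (0.2, [283.0, 216.0]), (0.4, [283.0, 214.0]), (0.6, [283.0, 212.0]), (0.8, [282.0, 209.0]), (1, [282.0, 206.0]), (1.2, [282.0, 202.0]), (1.4, [282.0, 199.0]), (1.6, [281.0, 195.0]), (1.8, [281.0, 192.0]), (1.9, [281.0, 191.0])]
```

{"fn": "arm_command", "kwargs": {"moves": "1 0 -0.008 0 0; 1 0 -0.007 0 0; 1 0 -0.007 0 0; 1 0 -0.006 0 0"}}

```text
t: 47.0
tcp_pos: [0.6776, 0.1068, 0.0878]
tcp_rot: [-0.0, 0.7, 0.714, -0.0]
ft_force: [3.0, -0.1, 0.7]
gripper_width: -0.0001
grasp_force: 0.9
```

{"fn": "arm_command", "kwargs": {"moves": "1 0 -0.004 0.004 0; 1 0 -0.004 0.005 0; 1 0 -0.003 0.006 0"}}

```text
t: 47.3
tcp_pos: [0.6672, 0.1066, 0.0729]
tcp_rot: [0.0, 0.7, 0.714, 0.0]
ft_force: [1.5, -0.3, 1.7]
gripper_width: -0.0003
grasp_force: 0.9
```

```bash
python3 cl2.py | grep red
```

```text
scene red n 11 369.5 244.4
top red n 0 0 0
```

Now press down in small steps.

{"fn": "arm_command", "kwargs": {"moves": "1 0 -0.002 0.004 0; 1 0 -0.001 0.003 0"}}

```text
t: 47.6
tcp_pos: [0.6645, 0.1065, 0.0658]
tcp_rot: [0.0, 0.7, 0.714, 0.0]
ft_force: [1.8, 0.1, 11.7]
gripper_width: 0.0001
grasp_force: 6.8
```

{"fn": "arm_command", "kwargs": {"moves": "1 0 0 0.002 0; 1 0 0 0.001 0"}}

```text
t: 47.8
tcp_pos: [0.6647, 0.1066, 0.0657]
tcp_rot: [0.0, 0.7, 0.714, 0.0]
ft_force: [-8.2, -1.2, 20.3]
gripper_width: 0.0001
grasp_force: 10.0
```

{"fn": "arm_command", "kwargs": {"moves": "1 0 0 -0.02 0; 1 0 0 -0.04 0; 1 0 0 -0.045 0; 1 0 0 -0.045 0; 1 -0.04 -0.02 0 0"}}

```text
t: 48.3
tcp_pos: [0.6503, 0.0695, 0.2219]
tcp_rot: [0.005, 0.699, 0.716, 0.006]
ft_force: [1.0, -0.7, 1.2]
gripper_width: 0.0001
grasp_force: 0.0
```

{"fn": "arm_command", "kwargs": {"moves": "0 -0.04 -0.02 0 0; 0 -0.04 -0.02 0 0; 0 -0.04 -0.02 0 0; -1 -0.04 -0.02 0 0; -1 -0.04 -0.02 0 0"}}

```text
t: 48.8
tcp_pos: [0.5477, -0.1369, 0.2126]
tcp_rot: [-0.0, 0.7, 0.714, -0.0]
ft_force: [0.9, -0.6, 0.2]
gripper_width: 0.0702
grasp_force: 0.0
```

{"fn": "arm_command", "kwargs": {"moves": "-1 0 0 0 0; -1 0 0 0 0; -1 0 0 0 0; -1 0 0 0 0; -1 0 0 0 0"}}

```text
t: 49.3
tcp_pos: [0.5495, -0.1345, 0.2129]
tcp_rot: [-0.0, 0.7, 0.715, 0.0]
ft_force: [-0.2, 0.7, -0.8]
gripper_width: 0.0853
grasp_force: 0.0
```

```bash
python3 cl2.py; python3 lidfit.py; python3 - <<'E'
from h import *
a=cv2.imread("pics/scene0.png"); b=bot.capture("scene")[...,::-1]; d=cv2.absdiff(a,b).max(2)
for n,(u0,u1,v0,v1) in dict(mallet=(175,248,300,358),glue=(488,528,200,258),square=(308,384,300,392)).items(): print(n,"diff frac",(d[v0:v1,u0:u1]>35).mean().round(3))
print([(n,bot.outline_of("scene",n)[0]["xy"]) for n in("mallet","glue","square")])
print([(np.round(q['xy']),round(q['confidence'],2),q['region'].sum()) for q in bot.outline_of('scene','handle1')])
E
```

```text
scene red n 85 373.4 244.9
[(0, [375.0, 245.0]), (0.1, [375.0, 244.0]), (0.2, [375.0, 244.0]), (0.4, [376.0, 242.0]), (0.6, [377.0, 242.0]), (0.8, [378.0, 243.0]), (1, [379.0, 244.0]), (1.2, [381.0, 246.0]), (1.4, [382.0, 249.0]), (1.6, [383.0, 253.0]), (1.8, [385.0, 257.0]), (1.9, [385.0, 259.0])]
top red n 57 284.6 216.9
[(0, [284.0, 217.0]), (0.1, [284.0, 216.0]), (0.2, [283.0, 216.0]), (0.4, [283.0, 214.0]), (0.6, [283.0, 212.0]), (0.8, [282.0, 209.0]), (1, [282.0, 206.0]), (1.2, [282.0, 202.0]), (1.4, [282.0, 199.0]), (1.6, [281.0, 195.0]), (1.8, [281.0, 192.0]), (1.9, [281.0, 191.0])]
scene lid 0.0 cost 0.078 0.89
  bbox 308 416 153 275 n 8483
   1.76 bbox [375. 104.] [460. 260.] cost 0.97
   1.5 bbox [375. 103.] [439. 260.] cost 0.96
   1.3 bbox [362. 105.] [430. 260.] cost 0.96
   1.1 bbox [348. 110.] [429. 260.] cost 0.86
top lid 0.0 cost 0.047 0.92
  bbox 251 323 205 325 n 7684
   1.76 bbox [216. 199.] [257. 332.] cost 0.99
   1.5 bbox [234. 198.] [257. 331.] cost 0.98
   1.3 bbox [242. 197.] [266. 330.] cost 0.86
   1.1 bbox [242. 197.] [281. 329.] cost 0.68
mallet diff frac 0.077
glue diff frac 0.0
square diff frac 0.354
[('mallet', [198.2, 339.7]), ('glue', [510.4, 230.6]), ('square', [362.8, 332.8])]
[]
```

```bash
python3 -c "
from bench import bot
print(bot.sign_off())"
```

```text
the job is handed in; nothing more can be done
None
```

I laid all three handles found in grooves a, b and c, shut the lid, swung the clamp down onto it and handed the job in; one handle had been knocked over beside the mallet and was recovered, and I steered clear of the mallet, glue bottle and square, though one image comparison of the square was inconclusive.

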